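# Carry the staining reagents over to the other rack in their order of use

## Robot

A 7-joint arm with a two-finger parallel gripper is mounted at the origin on the work surface. World frame = base frame: x ahead of the robot, y to its left, z up, the work surface at z = 0. Lengths are in m, angles in rad, forces in N, time in s.
With the tool pointing down it reaches from about 0.4 to 0.85 m from the base axis. Payload 10.4 kg.
Tool frame: the origin (TCP) lies between the finger pads; the fingertips stand 11 mm ahead of it and the grasp point (between the pads) lies 8 mm behind it (env.tcp_to_tips is the distance from the TCP to the fingertips, in m); z points along the fingers, x is the direction in which the jaws open and shut, and the axes are right-handed (so a half turn about z gives the same grasp; the last joint's range is limited). The gripper opens to 87 mm and grips with 3 to 60 N. Pads are 19 mm wide; open, the fingers measure 117 mm over their backs; the gripper's body (75 mm by 190 mm) begins 51 mm behind the grasp point.
Start: joints at [1.109, 0.332, -0.065, 1.46, 0.022, 1.35, -0.088], TCP at [0.266, -0.566, 0.234] pointing down, gripper open.
Joint ranges: [-2.6, 2.6], [-0.5, 2.12], [-1.47, 1.34], [0.16, 2.42], [-1.27, 4.41], [0.06, 2.06], [-2.6, 2.6]. Speed limits (rad/s): [2.22, 2.22, 2.79, 2.79, 3.14, 3.14, 3.14].

## Interface

Orientations are given as a unit quaternion [x, y, z, w].
In Python, from cell import env gives the robot as it stands.
- The arm moves only by the shell command python3 -m crank 'ROWS'. ROWS is JSON, one flat list of numbers, 5 for each row, row after row: the opening in per cent of the stroke, from 0 (shut) to 100 (fully open), then the shift along the tool's x, y, z in m, then the turn about the tool's z in rad. A call has exactly 5 rows; each row is the pose to reach, as a shift and turn from the pose commanded when the call began, along the tool's axes at that moment; what a row does not reach only later rows make up. A row lasts 1/10 s, in which the tool goes at most 50 mm and 8.59 degrees, less where a joint would pass 70% of its speed; a pose out of reach is approached as far as the arm can. A call with a gripper value outside its range is refused whole. The fingers move at their own pace and stop on an object; the grip force is fixed at half the most. Time passes only in rows, so rows that repeat a pose let the fingers close, or fill a call up. It gives the time, the measured TCP pose, the force and the opening at its end, in the units of the state.
- env.sense(): the state, without advancing time (a new reading comes with each control period).
- env.snapshot(name): name is "scene" or "top" or "wrist"; returns a dict with "frame" (400x640x3 uint8, red, green, blue), "mtx" (3x3 intrinsics, pixels), "R" (3x3) and "t" (3): a world point X has camera coordinates R X + t; the wrist camera has in their place "T_tool_cam" (4x4, takes a point from camera to tool coordinates, whose origin is the TCP and whose axes are the tool frame's). Camera axes: x right, y down, z forward; pixel columns grow to the right and rows downward; lengths in m; the calibration is good to about 2 mm. A picture is of the moment at which its call begins: read the wrist's pose just before it. There is no depth.
- env.close_job(): hands the job in, once; it reports no verdict.
The state is a dict: "t": time; "joint_pos": joint angles; "qvel": joint speeds; "effort": joint torques, N m; "eef_pos": TCP position; "tcp_rot": TCP orientation; "ft_force": force on the tool from outside, world axes, zero at the start; "ft_torque": the same for the moment, N m; "width": finger opening in m.
Only numpy, scipy, OpenCV 4.12 (cv2) and the standard library are available. Lean on these libraries where they do the work, as an engineer would, in place of code of your own. Each camera call takes 0.05 s, during which the arm holds its last target.

## Task

The four reagent bottles stand in their order of use in one rack; move them to the empty rack in the same order, counted in both racks from the end with the white label plate: the bottle next to the label plate goes into the cell next to the other rack's label plate, and so on down the row. Lower each bottle gently into its own cell so that it stands upright on the cell floor; do not drop or tip any of them.

Things in the scene. Friction and masses are not known exactly. Their poses are not given: they have to be found in the camera images.
- dropper_mid (a point): Reagent bottle. Amber glass dropper bottle: round, 36 mm across and straight up to 56 mm, then a narrow neck, black collar and black rubber teat; 90 mm tall, 60 g. This point is on its axis half-way up, 45 mm above its underside; z is its axis, up, x and y are square to it. Loose. Grip its straight body from above, fingers on the long sides of the rack.
- square_mid (a point): Reagent bottle. White plastic bottle of square section, 36 x 36 mm and straight up to 60 mm, with a round white screw cap 28 mm across; 80 mm tall, 80 g. This point is on its axis half-way up, 40 mm above its underside; z is its axis, up, x and y are square to it and parallel to its flat sides. Loose. Grip its straight body from above, fingers on the long sides of the rack.
- nozzle_mid (a point): Reagent bottle. White plastic squeeze bottle: round, 34 mm across and straight up to 56 mm, then a cone and a thin pointed nozzle; 92 mm tall, 60 g. This point is on its axis half-way up, 46 mm above its underside; z is its axis, up, x and y are square to it. Loose. Grip its straight body from above, fingers on the long sides of the rack.
- jar_mid (a point): Reagent bottle. Short wide-mouthed amber glass jar: round, 40 mm across and straight up to 52 mm, closed by a wide black lid 39 mm across; 72 mm tall, 100 g. This point is on its axis half-way up, 36 mm above its underside; z is its axis, up, x and y are square to it. Loose. Grip its straight body from above, fingers on the long sides of the rack.
- rack_full: Rack holding the bottles at the start: steel rail 260 x 68 mm with a row of four grey cells, a steel plate (46 mm high) at each end; a white label plate slopes out from one end only. Origin: middle of the row, on the bench; x across the row, y along it towards the label plate, z up. Cell centres: x = 0, y = +93 (first, beside the label plate), +31, -31, -93 mm. Fixed, turned any way.
- rack_empty: Same make of rack, empty at the start. Origin: middle of the row, on the bench; x across the row, y along it towards the label plate, z up. Cell centres: x = 0, y = +93 (first, beside the label plate), +31, -31, -93 mm. In both racks a cell is 56 x 56 mm inside, floor 7 mm above the bench; lips on the rack's long sides 18 mm, dividers between cells 34 mm above the bench. Fixed, turned any way.
- cell_dropper: The cell of the full rack in which the dropper bottle stands at the start (clipped firmly to the rail, it stays there). The four cells look alike. Origin: centre of the cell's underside, 4 mm above the bench (3 mm below its inner floor); axes as the full rack's.
- cell_square: The cell of the full rack in which the square bottle stands at the start (clipped firmly to the rail, it stays there). The four cells look alike. Origin: centre of the cell's underside, 4 mm above the bench (3 mm below its inner floor); axes as the full rack's.
- cell_nozzle: The cell of the full rack in which the squeeze bottle stands at the start (clipped firmly to the rail, it stays there). The four cells look alike. Origin: centre of the cell's underside, 4 mm above the bench (3 mm below its inner floor); axes as the full rack's.
- cell_jar: The cell of the full rack in which the jar stands at the start (clipped firmly to the rail, it stays there). The four cells look alike. Origin: centre of the cell's underside, 4 mm above the bench (3 mm below its inner floor); axes as the full rack's.
Not all that is in view belongs to the job. What is shaped like the cell_square but green, purple or turquoise is not meant.

How it is judged:
At the end, for the whole second after the job is handed in: Every bottle stands released, still and upright (within 7 degrees) on a cell floor of the formerly empty rack (height within 5 mm, within 14 mm of the cell centre), in the cell with the same number, counted from the label plate, as the cell it came from in the other rack (((y of cell_dropper in the frame of rack_full between 0.073 and 0.113 m and y of dropper_mid in the frame of rack_empty between 0.079 and 0.107 m) or (y of cell_dropper in the frame of rack_full between 0.011 and 0.051 m and y of dropper_mid in the frame of rack_empty between 0.017 and 0.045 m) or (y of cell_dropper in the frame of rack_full between -0.051 and -0.011 m and y of dropper_mid in the frame of rack_empty between -0.045 and -0.017 m) or (y of cell_dropper in the frame of rack_full between -0.113 and -0.073 m and y of dropper_mid in the frame of rack_empty between -0.107 and -0.079 m)) and x of dropper_mid in the frame of rack_empty between -0.014 and 0.014 m and z of dropper_mid in the frame of rack_empty between 0.047 and 0.057 m and angle between each of dropper_mid, square_mid, nozzle_mid, jar_mid's own z axis and vertical below 0.12 rad and linear speed of each of dropper, square, nozzle, jar below 0.02 m/s and contact force between each of dropper, square, nozzle, jar and the fingers below 0.05 N and ((y of cell_square in the frame of rack_full between 0.073 and 0.113 m and y of square_mid in the frame of rack_empty between 0.079 and 0.107 m) or (y of cell_square in the frame of rack_full between 0.011 and 0.051 m and y of square_mid in the frame of rack_empty between 0.017 and 0.045 m) or (y of cell_square in the frame of rack_full between -0.051 and -0.011 m and y of square_mid in the frame of rack_empty between -0.045 and -0.017 m) or (y of cell_square in the frame of rack_full between -0.113 and -0.073 m and y of square_mid in the frame of rack_empty between -0.107 and -0.079 m)) and x of square_mid in the frame of rack_empty between -0.014 and 0.014 m and z of square_mid in the frame of rack_empty between 0.042 and 0.052 m and ((y of cell_nozzle in the frame of rack_full between 0.073 and 0.113 m and y of nozzle_mid in the frame of rack_empty between 0.079 and 0.107 m) or (y of cell_nozzle in the frame of rack_full between 0.011 and 0.051 m and y of nozzle_mid in the frame of rack_empty between 0.017 and 0.045 m) or (y of cell_nozzle in the frame of rack_full between -0.051 and -0.011 m and y of nozzle_mid in the frame of rack_empty between -0.045 and -0.017 m) or (y of cell_nozzle in the frame of rack_full between -0.113 and -0.073 m and y of nozzle_mid in the frame of rack_empty between -0.107 and -0.079 m)) and x of nozzle_mid in the frame of rack_empty between -0.014 and 0.014 m and z of nozzle_mid in the frame of rack_empty between 0.048 and 0.058 m and ((y of cell_jar in the frame of rack_full between 0.073 and 0.113 m and y of jar_mid in the frame of rack_empty between 0.079 and 0.107 m) or (y of cell_jar in the frame of rack_full between 0.011 and 0.051 m and y of jar_mid in the frame of rack_empty between 0.017 and 0.045 m) or (y of cell_jar in the frame of rack_full between -0.051 and -0.011 m and y of jar_mid in the frame of rack_empty between -0.045 and -0.017 m) or (y of cell_jar in the frame of rack_full between -0.113 and -0.073 m and y of jar_mid in the frame of rack_empty between -0.107 and -0.079 m)) and x of jar_mid in the frame of rack_empty between -0.014 and 0.014 m and z of jar_mid in the frame of rack_empty between 0.038 and 0.048 m); the robot touches nothing.
It fails at once if a bottle is tipped over (more than 40 degrees) (angle between any of dropper_mid, square_mid, nozzle_mid, jar_mid's own z axis and vertical above 0.7 rad).
It fails at once if a bottle is dropped into the rack (faster than 0.8 m/s near its seat: a fall of about 35 mm or more) ((linear speed of dropper above 0.8 m/s and height (world z) of dropper_mid below 0.087 m and horizontal distance between dropper_mid and rack_empty below 0.15 m) or (linear speed of square above 0.8 m/s and height (world z) of square_mid below 0.082 m and horizontal distance between square_mid and rack_empty below 0.15 m) or (linear speed of nozzle above 0.8 m/s and height (world z) of nozzle_mid below 0.088 m and horizontal distance between nozzle_mid and rack_empty below 0.15 m) or (linear speed of jar above 0.8 m/s and height (world z) of jar_mid below 0.078 m and horizontal distance between jar_mid and rack_empty below 0.15 m)).
It also fails if it takes over 115 s, if anything falls off the work surface, if the arm or the gripper's body presses on something with over 40 N, if the wrist force passes 120 N, or if a joint passes its speed limit or range.

## Working session

There is one attempt and no reset: what is moved stays moved. The work goes in short steps, Python scripts to look and compute and a shell command to move; the robot and the scene stay as the last step left them, time stands still between calls to the robot, and variables do not carry over. Pictures are saved under pics/ and viewed, and the job is handed in when it is done.

```bash
ls; mkdir -p pics
python3 - <<'E'
from cell import env
import cv2
s=env.sense(); print(s)
for n in("scene","top"):
    d=env.snapshot(n); cv2.imwrite(f"pics/{n}0.png",d["frame"][:,:,::-1]); print(n,d["mtx"].tolist(),d["R"].tolist(),d["t"].tolist())
E
```

```text
pics
{'t': 0.0, 'joint_pos': array([ 1.10939457,  0.33288366, -0.0647105 ,  1.4609291 ,  0.02159026,
        1.34989474, -0.08852262]), 'qvel': array([ 6.49039177e-04, -1.26102992e-03, -2.36905514e-04,  1.41168750e-03,
       -6.38822121e-04,  7.90092848e-04, -5.25672406e-06]), 'effort': array([ 3.61159243e-05, -6.23264694e+01,  2.45942292e-02, -3.89898777e+01,
       -6.12981850e-02,  3.97380267e-02,  2.02394149e-04]), 'eef_pos': array([ 0.26538298, -0.56545475,  0.23275242]), 'tcp_rot': array([ 8.44055587e-01, -5.36255221e-01, -6.12759073e-04, -3.58387750e-04]), 'ft_force': array([ 1.37074918, -0.20986125, -0.10141014]), 'ft_torque': array([-0.0646268 ,  0.0078785 ,  0.02112365]), 'width': 0.08682167546136206}
scene [[488.2867306691645, 0.0, 321.72437446081824], [0.0, 488.2867306691645, 193.37396744704714], [0.0, 0.0, 1.0]] [[-0.36137584168594, 0.9324013374095454, -0.0059369219861485235], [0.6148185922766626, 0.23349197441793973, -0.7533124162479703], [-0.7010032807603127, -0.27587903849205947, -0.6576360364852092]] [0.24351937848774838, -0.2485843019242821, 1.7082335617940605]
top [[505.3472217507994, 0.0, 328.0916840546388], [0.0, 505.3472217507994, 200.45187859650028], [0.0, 0.0, 1.0]] [[-0.024866588361773682, -0.999618188676889, -0.0120469767818087], [-0.9980044096161437, 0.025522499487103174, -0.05775638844892868], [0.05804180536457175, 0.01058673161396616, -0.9982580177207468]] [-0.0353533666344292, 0.5359084503995324, 1.4433621436926432]
```

View pics/scene0.png

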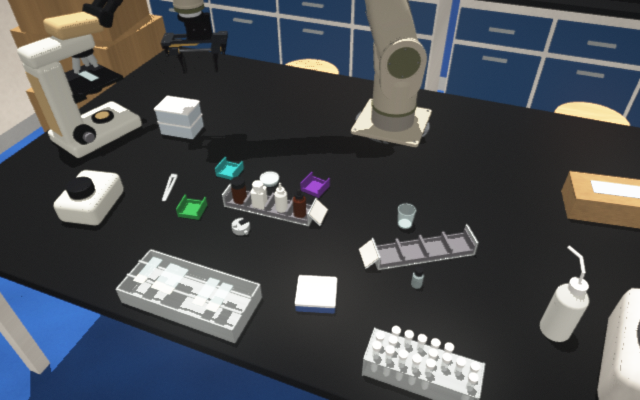

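View pics/top0.png

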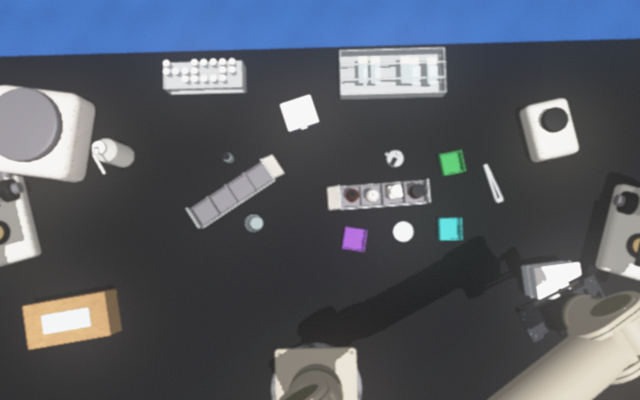

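The full rack is at about top (380,195) with its label plate at the left end (333,197). The empty rack is at about (235,192), with its label plate at the upper right (272,166). I'll enlarge both to look closer.

Run:
```python
import cv2
t=cv2.imread("pics/top0.png")
cv2.imwrite("pics/c1.png",cv2.resize(t[165:225,315:445],None,fx=6,fy=6,interpolation=cv2.INTER_CUBIC))
cv2.imwrite("pics/c2.png",cv2.resize(t[145:240,175:295],None,fx=6,fy=6,interpolation=cv2.INTER_CUBIC))
s=cv2.imread("pics/scene0.png")
cv2.imwrite("pics/c3.png",cv2.resize(s[150:270,215:335],None,fx=5,fy=5,interpolation=cv2.INTER_CUBIC))
```

```text
(no output)
```

View pics/c1.png

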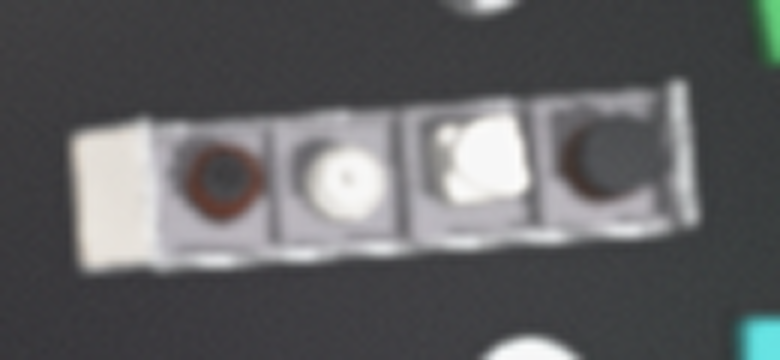

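View pics/c2.png

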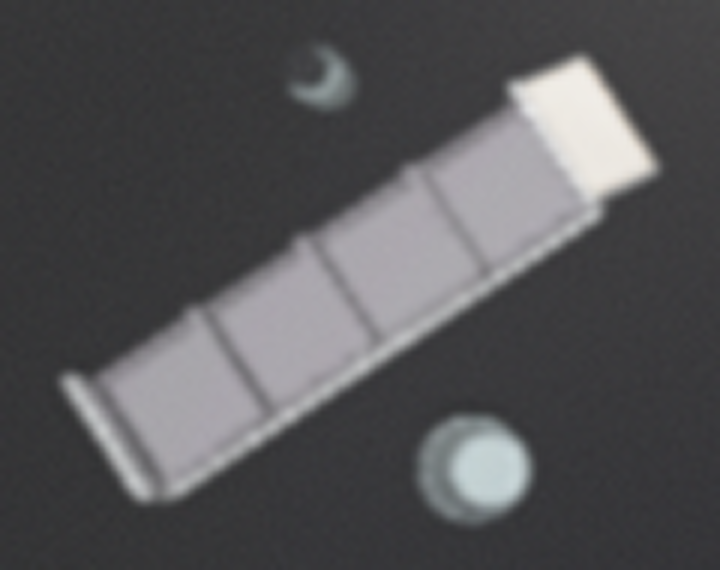

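View pics/c3.png

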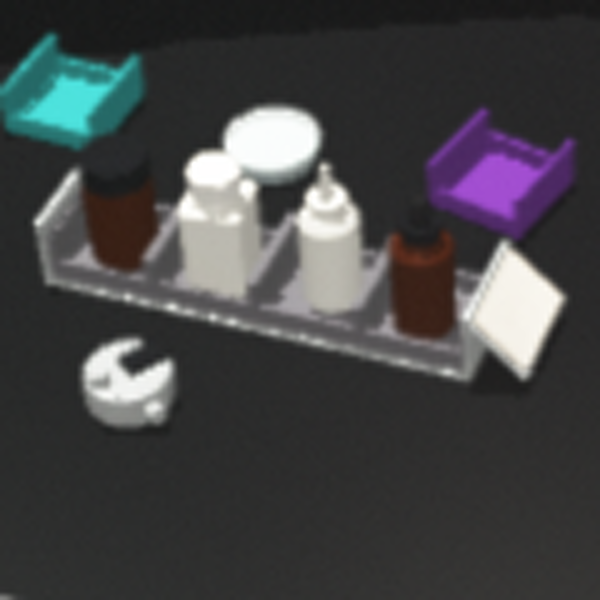

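```bash
cat > h.py <<'E'
import numpy as np, cv2
from scipy.optimize import least_squares
from cell import env
import json
def proj(d,X):
    X=np.atleast_2d(X); p=(d["R"]@X.T).T+d["t"]; q=(d["mtx"]@p.T).T; return q[:,:2]/q[:,2:]
def rk(p,L):
    L=np.atleast_2d(L); c,s=np.cos(p[2]),np.sin(p[2])
    return np.c_[p[0]+c*L[:,0]-s*L[:,1],p[1]+s*L[:,0]+c*L[:,1],L[:,2]]
cy=[.093,.031,-.031,-.093]
def rackpts():
    P=[]
    for y in(.130,-.130):
        P+= [[.034,y,.046],[-.034,y,.046]]
    for y in(.062,0,-.062): P+=[[.029,y,.034],[-.029,y,.034]]
    return np.array(P)
def fit(d,px,g):
    r=least_squares(lambda p:(proj(d,rk(p,rackpts()))-px).ravel(),g); return r
E
python3 - <<'E'
from h import *
d=env.snapshot("top"); s=env.snapshot("scene")
A=np.array([[150,122],[157,262],[682,85],[692,222],[268,130],[275,240],[405,110],[405,235],[535,100],[537,220]])/6+[315,165]
B=np.array([[597,205],[512,85],[145,495],[68,378],[488,270],[413,168],[380,338],[303,238],[268,410],[193,310]])/6+[175,145]
out={}
for n,px,g in(("full",A,[.55,-.1,0]),("empty",B,[.5,.2,-2.1])):
    r=fit(d,px,g); print(n,r.x,np.abs(r.fun).max()); print(r.fun.reshape(-1,2).round(1).tolist()); out[n]=r.x.tolist()
    for im,nm in((d,"t"),(s,"s")):
        f=im["frame"][:,:,::-1].copy(); f=cv2.resize(f,None,fx=4,fy=4,interpolation=cv2.INTER_CUBIC)
        L=rackpts(); q=proj(im,rk(r.x,L))
        fl=proj(im,rk(r.x,[[a,y,z] for z in (0,) for a,y in((.034,.13),(-.034,.13),(-.034,-.13),(.034,-.13))]))
        lp=proj(im,rk(r.x,[[a,y,.018] for a,y in((.034,.13),(-.034,.13),(-.034,-.13),(.034,-.13))]))
        S=lambda a:np.round(a*4+1.5).astype(int)
        for i in range(0,10,2): cv2.line(f,S(q[i]),S(q[i+1]),(0,255,0),1)
        cv2.polylines(f,[S(fl)],True,(0,0,255),1); cv2.polylines(f,[S(lp)],True,(255,255,0),1)
        for y in cy: cv2.circle(f,S(proj(im,rk(r.x,[0,y,.007]))[0]),4,(0,255,255),1)
        c=S(proj(im,[[r.x[0],r.x[1],.02]])[0]); f=f[c[1]-250:c[1]+250,c[0]-300:c[0]+300]
        cv2.imwrite(f"pics/o_{n}_{nm}.png",f)
json.dump(out,open("racks.json","w"))
for n in out:
    print(n,[rk(out[n],[0,y,0])[0,:2].round(4).tolist() for y in cy],[np.hypot(*rk(out[n],[0,y,0])[0,:2]).round(3) for y in cy])
a=np.vstack([cv2.imread(f"pics/o_full_{k}.png") for k in"ts"]);b=np.vstack([cv2.imread(f"pics/o_empty_{k}.png") for k in"ts"])
cv2.imwrite("pics/o_f.png",cv2.resize(a,(600,1000))[:, :]);
E
```

```text
full [ 0.54850695 -0.20656723  0.04670428] 3.1263984161182066
[[-3.1, -0.4], [-2.5, 0.2], [-0.0, -0.9], [0.3, 0.2], [1.1, -1.3], [1.5, 0.6], [-0.0, 0.4], [1.5, -0.2], [0.0, 0.5], [1.3, 0.8]]
empty [ 0.56109478  0.22647897 -2.5825008 ] 2.160394886600784
[[1.0, -1.4], [2.2, -1.2], [-0.6, 0.9], [-0.7, 0.4], [-1.2, -0.1], [0.3, 0.0], [-1.4, 0.5], [0.5, 0.3], [-0.9, 0.5], [0.7, 0.2]]
full [[0.5442, -0.1137], [0.5471, -0.1756], [0.55, -0.2375], [0.5528, -0.2995]] [np.float64(0.556), np.float64(0.575), np.float64(0.599), np.float64(0.629)]
empty [[0.6104, 0.1476], [0.5775, 0.2002], [0.5447, 0.2528], [0.5118, 0.3053]] [np.float64(0.628), np.float64(0.611), np.float64(0.6), np.float64(0.596)]
```

```bash
sed -i 's/for y in(.130,-.130)/for y in(.1255,-.1255)/' h.py
python3 - <<'E'
from h import *
d=env.snapshot("top"); s=env.snapshot("scene")
A=np.array([[150,122],[157,262],[682,85],[692,222],[268,130],[275,240],[405,110],[405,235],[535,100],[537,220]])/6+[315,165]
B=np.array([[597,205],[512,85],[145,495],[68,378],[488,270],[413,168],[380,338],[303,238],[268,410],[193,310]])/6+[175,145]
out={}
for n,px,g in(("full",A,[.55,-.1,0]),("empty",B,[.5,.2,-2.1])):
    r=fit(d,px,g); print(n,r.x,np.abs(r.fun).max()); print(r.fun.reshape(-1,2).round(1).tolist()); out[n]=r.x.tolist()
    for im,nm in((d,"t"),(s,"s")):
        f=im["frame"][:,:,::-1].copy(); f=cv2.resize(f,None,fx=5,fy=5,interpolation=cv2.INTER_CUBIC)
        L=rackpts(); q=proj(im,rk(r.x,L))
        fl=proj(im,rk(r.x,[[a,y,z] for z in (0,) for a,y in((.034,.13),(-.034,.13),(-.034,-.13),(.034,-.13))]))
        S=lambda a:np.round(a*5+2).astype(int)
        for i in range(0,10,2): cv2.line(f,S(q[i]),S(q[i+1]),(0,255,0),1)
        cv2.polylines(f,[S(fl)],True,(0,0,255),1)
        for y in cy: cv2.circle(f,S(proj(im,rk(r.x,[0,y,.007]))[0]),4,(0,255,255),1)
        c=S(proj(im,[[r.x[0],r.x[1],.02]])[0]); f=f[c[1]-290:c[1]+290,c[0]-390:c[0]+390]
        cv2.imwrite(f"pics/o_{n}_{nm}.png",f)
json.dump(out,open("racks.json","w"))
for n in out:
    print(n,[rk(out[n],[0,y,0])[0,:2].round(4).tolist() for y in cy])
E
```

```text
full [ 0.5484975  -0.20657275  0.04655691] 1.6027053517767627
[[-1.5, -0.5], [-1.0, 0.1], [-1.6, -0.8], [-1.3, 0.4], [1.1, -1.3], [1.5, 0.6], [-0.0, 0.4], [1.5, -0.1], [0.0, 0.5], [1.3, 0.8]]
empty [ 0.5610795   0.22648611 -2.58226749] 1.350676889564454
[[-0.3, -0.5], [0.8, -0.4], [0.7, 0.0], [0.7, -0.5], [-1.2, -0.1], [0.3, 0.0], [-1.4, 0.5], [0.5, 0.3], [-0.9, 0.5], [0.7, 0.2]]
full [[0.5442, -0.1137], [0.5471, -0.1756], [0.5499, -0.2375], [0.5528, -0.2995]]
empty [[0.6104, 0.1477], [0.5775, 0.2002], [0.5446, 0.2528], [0.5117, 0.3053]]
```

View pics/o_full_t.png

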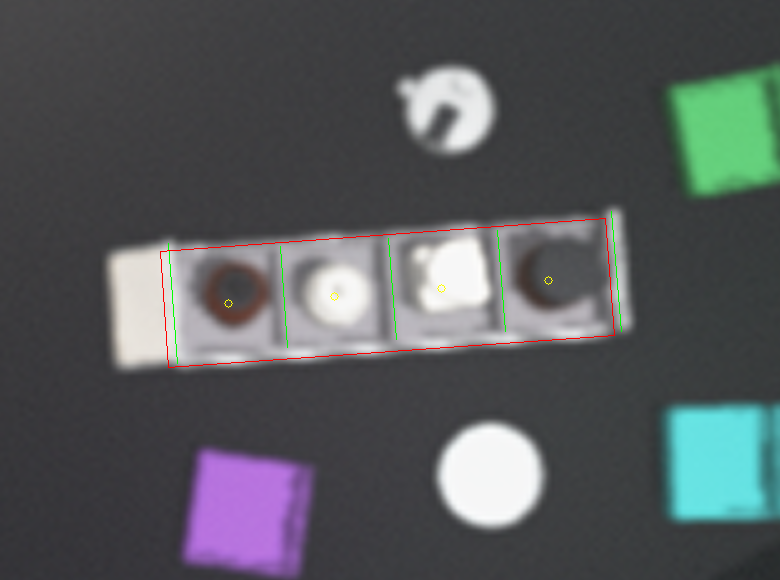

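View pics/o_empty_t.png

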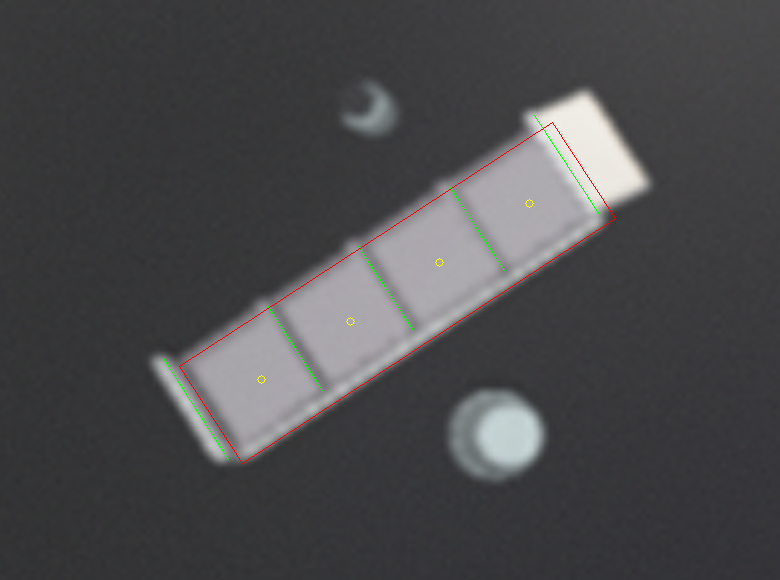

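View pics/o_full_s.png

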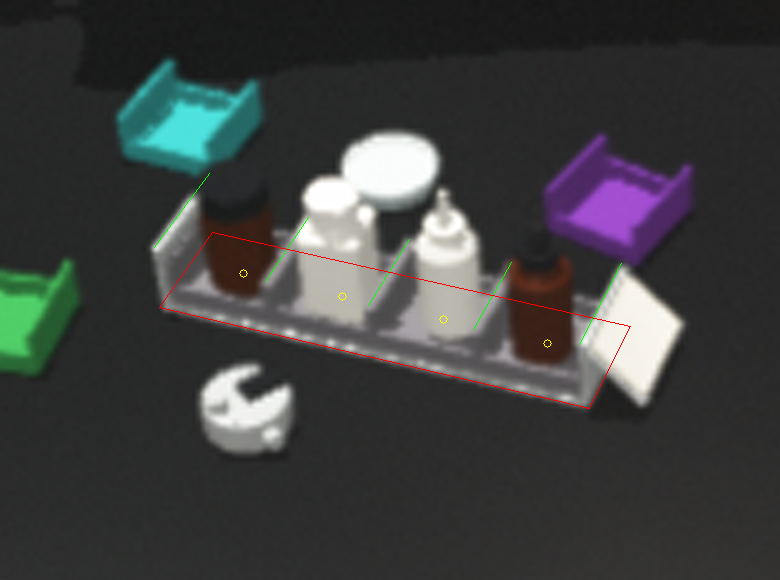

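View pics/o_empty_s.png

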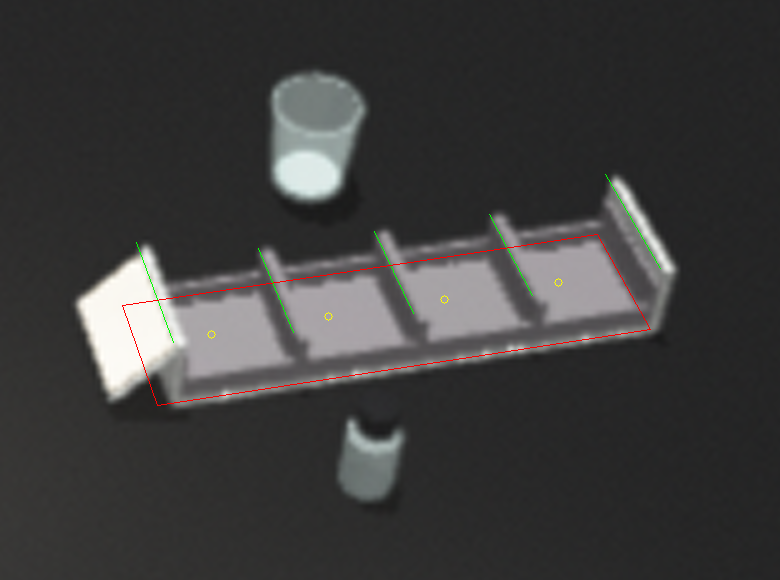

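Order counted from the label plate, in the top picture: dropper (352,193), squeeze (371,195), square (394,191), jar (416,190). Look-alikes to leave alone: the green (452,162), turquoise (450,229) and purple (354,239) cells, plus the white bottle at (115,152). The close crops confirm the choice. Next I'll move above the full rack for a wrist view.

```bash
cat >> h.py <<'E'
from scipy.spatial.transform import Rotation as Ro
R=json.load(open("racks.json")) if __import__("os").path.exists("racks.json") else {}
def go(pos,yaw):
    s=env.sense(); M=Ro.from_quat(s["tcp_rot"]).as_matrix()
    d=M.T@(np.array(pos)-s["eef_pos"]); cur=np.arctan2(M[1,0],M[0,0])
    t=-(yaw-cur); t=(t+np.pi/2)%np.pi-np.pi/2
    print("t %.2f"%s["t"],"eef",s["eef_pos"].round(4),"yaw %.3f"%cur,"F",s["ft_force"].round(1),"w %.4f"%s["width"],"j7 %.2f"%s["joint_pos"][6])
    print("  shift",d.round(4),"turn %.3f"%t)
def wrist(name):
    s=env.sense(); d=env.snapshot("wrist"); M=np.eye(4); M[:3,:3]=Ro.from_quat(s["tcp_rot"]).as_matrix(); M[:3,3]=s["eef_pos"]
    C=np.linalg.inv(M@d["T_tool_cam"]); cv2.imwrite(f"pics/{name}.png",d["frame"][:,:,::-1])
    o=dict(R=C[:3,:3],t=C[:3,3],mtx=d["mtx"],frame=d["frame"]); np.savez(f"pics/{name}.npz",**o); return o
def ray(d,px,z):
    v=d["R"].T@np.linalg.inv(d["mtx"])@np.array([px[0],px[1],1.]); c=-d["R"].T@d["t"]; return c+v*(z-c[2])/v[2]
E
python3 -c "
from h import *
go([.49,-.2,.28],.0466)
print(env.snapshot('wrist')['T_tool_cam'])"
```

```text
t 0.30 eef [ 0.2655 -0.5657  0.2333] yaw -1.132 F [-0.8 -0.2  0.7] w 0.0872 j7 -0.09
  shift [-0.2357 -0.3586 -0.0466] turn -1.179
[[ 9.99999572e-01  7.96729529e-04 -4.70392354e-04 -5.99291058e-04]
 [-6.47817423e-04  9.65918631e-01  2.58845087e-01 -7.01350265e-02]
 [ 6.60590263e-04 -2.58844672e-01  9.65918733e-01 -1.50687982e-01]
 [ 0.00000000e+00  0.00000000e+00  0.00000000e+00  1.00000000e+00]]
```

```bash
python3 -c "
from h import *
go([.548,-.18,.28],.0466)"; python3 -m crank '[100,-0.05,-0.08,-0.01,-0.24, 100,-0.1,-0.16,-0.02,-0.48, 100,-0.15,-0.24,-0.03,-0.72, 100,-0.2,-0.32,-0.04,-0.96, 100,-0.229,-0.42,-0.047,-1.179]'; python3 -c "
from h import *
go([.548,-.18,.28],.0466)"
```

```text
t 0.35 eef [ 0.2655 -0.5657  0.2334] yaw -1.132 F [-0.6  0.6  0.6] w 0.0871 j7 -0.09
  shift [-0.2292 -0.4196 -0.0465] turn -1.179
t: 0.85
eef_pos: [0.4051, -0.3581, 0.2599]
tcp_rot: [0.982, -0.187, 0.0, 0.0]
ft_force: [-0.2, -0.7, 0.0]
width: 0.0869
t 0.85 eef [ 0.4051 -0.3581  0.2599] yaw -0.376 F [-0.2 -0.7  0. ] w 0.0869 j7 0.23
  shift [ 0.0675 -0.2181 -0.0202] turn -0.423
```

```bash
python3 -m crank '[100,0.015,-0.045,-0.004,-0.1, 100,0.03,-0.09,-0.008,-0.2, 100,0.045,-0.14,-0.012,-0.3, 100,0.06,-0.19,-0.017,-0.38, 100,0.067,-0.218,-0.02,-0.423]';python3 -m crank '[100,0,0,0,0, 100,0,0,0,0, 100,0,0,0,0, 100,0,0,0,0, 100,0,0,0,0]'; python3 -c "
from h import *
go([.548,-.18,.28],.0466)
wrist('w1')"
```

```text
t: 1.35
eef_pos: [0.5498, -0.1789, 0.2797]
tcp_rot: [1.0, 0.024, 0.001, -0.0]
ft_force: [-0.5, 0.1, -0.6]
width: 0.0868
t: 1.85
eef_pos: [0.5475, -0.1836, 0.2792]
tcp_rot: [1.0, 0.02, -0.0, 0.0]
ft_force: [0.3, -0.1, 0.1]
width: 0.0869
t 1.85 eef [ 0.5475 -0.1836  0.2792] yaw 0.039 F [ 0.3 -0.1  0.1] w 0.0869 j7 0.20
  shift [ 0.0006 -0.0036 -0.0008] turn -0.008
```

View pics/w1.png

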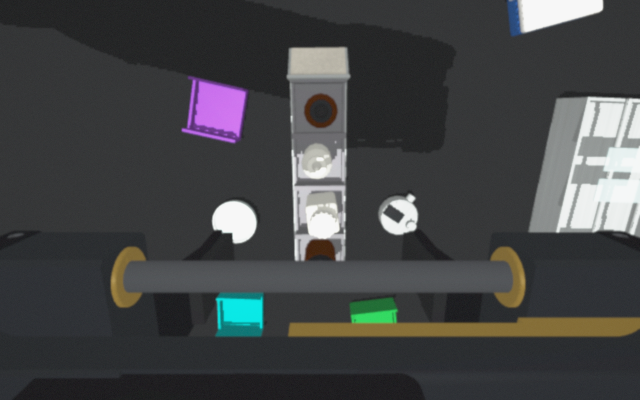

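```bash
python3 -c "
import cv2
t=cv2.imread('pics/w1.png')
cv2.imwrite('pics/w1c.png',cv2.resize(t[40:265,270:370],None,fx=5,fy=5,interpolation=cv2.INTER_CUBIC)[:600])
cv2.imwrite('pics/w1d.png',cv2.resize(t[150:265,270:370],None,fx=5,fy=5,interpolation=cv2.INTER_CUBIC)[:600])"
```

```text
(no output)
```

View pics/w1c.png

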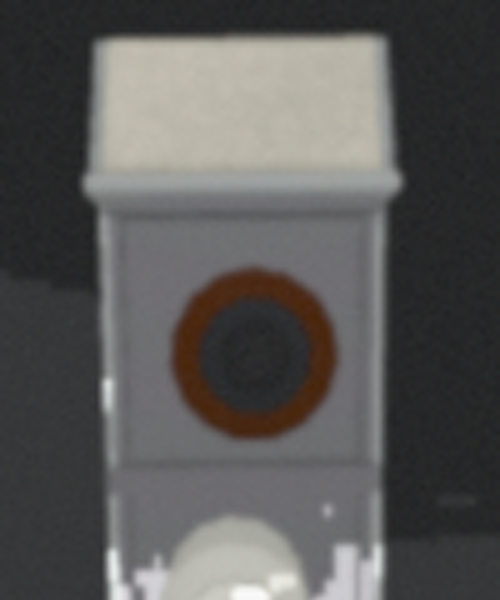

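View pics/w1d.png

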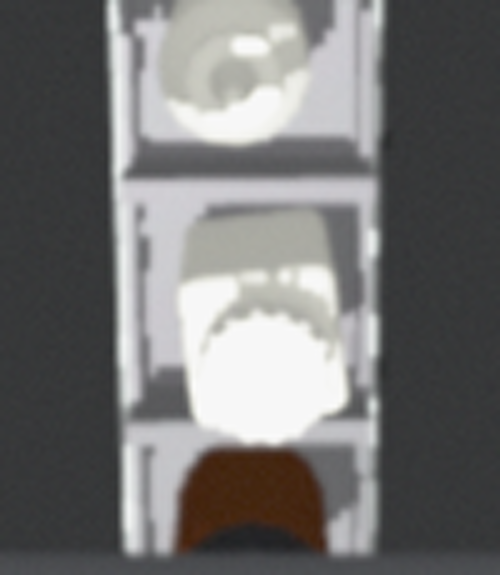

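Run:
```python
from h import *
d=dict(np.load("pics/w1.npz"))
c=lambda x,y:(270+(x-2)/5,40+(y-2)/5)
e=lambda x,y:(270+(x-2)/5,150+(y-2)/5)
def loc(p):
    r=R["full"]; a=r[2]; v=p[:2]-r[:2]; return np.array([np.cos(a)*v[0]+np.sin(a)*v[1],-np.sin(a)*v[0]+np.cos(a)*v[1]])
for n,px,z in(("drop",c(255,353),.063),("droptip",c(254,350),.097),("nozz",e(236,68),.063),("nozztip",e(230,80),.099),("sq",e(265,345),.067),("sqcap",e(263,375),.087),
 ("plate",c(244,187),.046),("plL",c(88,187),.046),("plR",c(400,187),.046),("div2",e(252,191),.034),("div3",e(252,436),.034),("jar",e(251,480),.059)):
    p=ray(d,px,z); print(n,p.round(4),"in rack",loc(p).round(4))
```

```text
drop [ 0.5471 -0.1146  0.063 ] in rack [0.0029 0.0919]
droptip [ 0.5466 -0.1139  0.097 ] in rack [0.0025 0.0927]
nozz [ 0.5453 -0.1707  0.063 ] in rack [-0.0015  0.036 ]
nozztip [ 0.5441 -0.1675  0.099 ] in rack [-0.0025  0.0393]
sq [ 0.5543 -0.2327  0.067 ] in rack [ 0.0046 -0.0264]
sqcap [ 0.5536 -0.2329  0.087 ] in rack [ 0.0039 -0.0265]
plate [ 0.5435 -0.0804  0.046 ] in rack [0.0009 0.1263]
plL [ 0.51   -0.0817  0.046 ] in rack [-0.0326  0.1265]
plR [ 0.5769 -0.079   0.046 ] in rack [0.0343 0.1261]
div2 [ 0.5504 -0.2049  0.034 ] in rack [0.002  0.0016]
div3 [ 0.553  -0.2677  0.034 ] in rack [ 0.0017 -0.0612]
jar [ 0.5527 -0.269   0.059 ] in rack [ 0.0013 -0.0625]
```

```bash
python3 -c "
from h import *
go([.5468,-.1143,.16],.0466)"; python3 -m crank '[100,0,-0.015,0.02,0, 100,0,-0.035,0.05,-0.004, 100,0,-0.055,0.08,-0.008, 100,0,-0.067,0.105,-0.008, 100,0.002,-0.0727,0.118,-0.008]'; python3 -c "
from h import *
go([.5468,-.1143,.046],.0466)"
```

```text
t 1.90 eef [ 0.5476 -0.1834  0.2793] yaw 0.039 F [-0.6 -0.  -0.5] w 0.0869 j7 0.20
  shift [ 0.0019 -0.0691  0.1193] turn -0.007
t: 2.4
eef_pos: [0.5459, -0.1088, 0.1593]
tcp_rot: [1.0, 0.025, -0.001, -0.0]
ft_force: [-0.3, -0.5, -0.2]
width: 0.0871
t 2.40 eef [ 0.5459 -0.1088  0.1593] yaw 0.050 F [-0.3 -0.5 -0.2] w 0.0871 j7 0.05
  shift [0.0009 0.0056 0.1133] turn 0.003
```

```bash
python3 -m crank '[100,0.001,0.003,0.03,0, 100,0.001,0.003,0.05,0, 100,0.001,0.003,0.06,0, 100,0.001,0.003,0.06,0, 100,0.001,0.003,0.06,0]'; python3 -c "
from h import *
go([.5468,-.1143,.046],.0466)
wrist('w2')"
```

```text
t: 2.9
eef_pos: [0.5489, -0.1131, 0.1023]
tcp_rot: [1.0, 0.024, 0.001, 0.0]
ft_force: [0.9, -0.6, -0.1]
width: 0.087
t 2.90 eef [ 0.5489 -0.1131  0.1023] yaw 0.049 F [ 0.9 -0.6 -0.1] w 0.0870 j7 0.02
  shift [-0.0022  0.0011  0.0563] turn 0.002
```

View pics/w2.png

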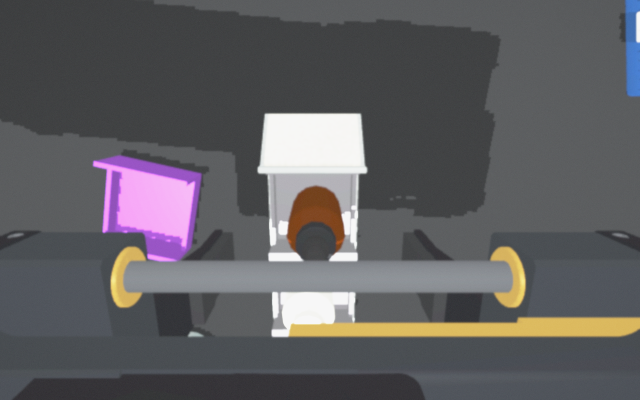

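The dropper, at (317,215), is centred between the fingers, and the rack edges are clear on both sides. I'll descend and grip.

```bash
python3 -m crank '[100,-0.001,0.001,0.02,0, 100,-0.002,0.001,0.04,0, 100,-0.002,0.001,0.05,0, 100,-0.002,0.001,0.056,0, 100,-0.002,0.001,0.056,0]'; python3 -m crank '[60,0,0,0,0, 30,0,0,0,0, 20,0,0,0,0, 20,0,0,0,0, 20,0,0,0,0]'; python3 -c "
from h import *
go([.5468,-.1143,.17],.0466)"
```

```text
t: 3.45
eef_pos: [0.5464, -0.1139, 0.0454]
tcp_rot: [1.0, 0.025, -0.0, 0.0]
ft_force: [-0.2, 0.4, -0.8]
width: 0.0868
t: 3.95
eef_pos: [0.5463, -0.1139, 0.0454]
tcp_rot: [1.0, 0.025, 0.0, 0.0]
ft_force: [-0.4, -0.6, 0.6]
width: 0.0546
t 3.95 eef [ 0.5463 -0.1139  0.0454] yaw 0.049 F [-0.4 -0.6  0.6] w 0.0546 j7 -0.01
  shift [ 0.0005  0.0004 -0.1246] turn 0.002
```

```bash
python3 -m crank '[10,0,0,0,0, 10,0,0,0,0, 10,0,0,0,0, 10,0,0,0,0, 10,0,0,0,0]'; python3 -m crank '[10,0,0,-0.006,0, 10,0,0,-0.02,0, 10,0,0,-0.045,0, 10,0,0,-0.075,0, 10,0,0,-0.105,0]'; python3 -m crank '[10,0,0,-0.02,0, 10,0,0,-0.03,0, 10,0,0,-0.03,0, 10,0,0,-0.03,0, 10,0,0,-0.03,0]'; python3 -c "
from h import *
go([.597,.08,.24],-2.582)
wrist('w3')"
```

```text
t: 4.45
eef_pos: [0.5463, -0.1139, 0.0453]
tcp_rot: [1.0, 0.024, 0.0, 0.0]
ft_force: [0.1, -0.1, 0.4]
width: 0.0349
t: 4.95
eef_pos: [0.5461, -0.1137, 0.1524]
tcp_rot: [1.0, 0.025, 0.0, 0.0]
ft_force: [0.7, -0.7, -0.8]
width: 0.0351
t: 5.45
eef_pos: [0.5455, -0.1138, 0.179]
tcp_rot: [1.0, 0.024, -0.001, -0.0]
ft_force: [-0.2, 0.4, -1.2]
width: 0.0353
t 5.45 eef [ 0.5455 -0.1138  0.179 ] yaw 0.049 F [-0.2  0.4 -1.2] w 0.0353 j7 0.06
  shift [ 0.0608 -0.1911 -0.061 ] turn -0.511
```

View pics/w3.png

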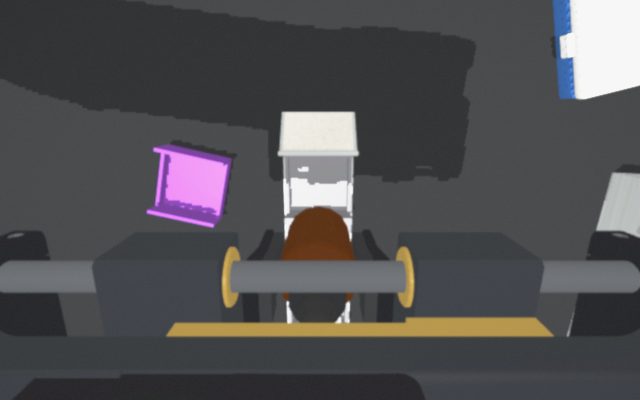

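```bash
python3 -c "
from h import *
go([.6104,.1477,.22],-2.582)"; python3 -m crank '[10,0.005,-0.015,-0.005,-0.05, 10,0.02,-0.05,-0.015,-0.16, 10,0.036,-0.095,-0.025,-0.28, 10,0.051,-0.14,-0.035,-0.4, 10,0.066,-0.185,-0.04,-0.5]'; python3 -c "
from h import *
go([.6104,.1477,.22],-2.582)"
```

```text
t 5.50 eef [ 0.5456 -0.1138  0.179 ] yaw 0.049 F [-0.6 -0.  -0.6] w 0.0354 j7 0.06
  shift [ 0.0775 -0.258  -0.041 ] turn -0.511
t: 6.0
eef_pos: [0.6035, 0.0774, 0.2214]
tcp_rot: [0.962, 0.275, 0.001, -0.0]
ft_force: [-0.0, -0.5, -1.3]
width: 0.0351
t 6.00 eef [0.6035 0.0774 0.2214] yaw 0.557 F [-0.  -0.5 -1.3] w 0.0351 j7 0.18
  shift [ 0.043  -0.056   0.0015] turn -0.003
```

```bash
python3 -m crank '[10,0.015,-0.02,0,0, 10,0.028,-0.037,0,0, 10,0.038,-0.05,0,0, 10,0.042,-0.056,0,0, 10,0.042,-0.056,0,0]'; python3 -c "
from h import *
go([.6104,.1477,.22],-2.582)
wrist('w4')
t=cv2.imread('pics/w4.png')
cv2.imwrite('pics/w4c.png',cv2.resize(t[0:150,230:400],None,fx=4,fy=4,interpolation=cv2.INTER_CUBIC)[:600])"
```

```text
t: 6.5
eef_pos: [0.6094, 0.1449, 0.2202]
tcp_rot: [0.962, 0.272, -0.0, -0.0]
ft_force: [-0.9, -0.3, 0.3]
width: 0.0351
t 6.50 eef [0.6094 0.1449 0.2202] yaw 0.551 F [-0.9 -0.3  0.3] w 0.0351 j7 0.06
  shift [ 0.0023 -0.0018  0.0002] turn -0.009
```

View pics/w4.png

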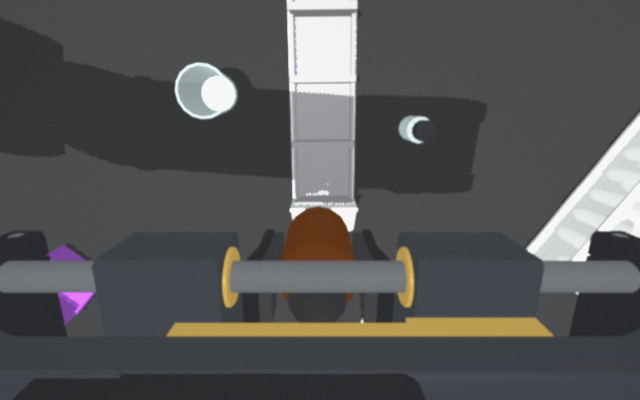

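Run:
```python
from h import *
d=dict(np.load("pics/w4.npz"))
print(proj(d,rk(R["empty"],rackpts())).round(0).tolist()); print(proj(d,rk(R["empty"],[[0,y,.007] for y in cy])).round(0).tolist())
```

```text
[[287.0, 214.0], [354.0, 213.0], [277.0, -81.0], [361.0, -81.0], [291.0, 149.0], [349.0, 148.0], [289.0, 83.0], [350.0, 82.0], [287.0, 10.0], [352.0, 9.0]]
[[320.0, 174.0], [320.0, 116.0], [319.0, 52.0], [319.0, -18.0]]
```

View pics/w4c.png

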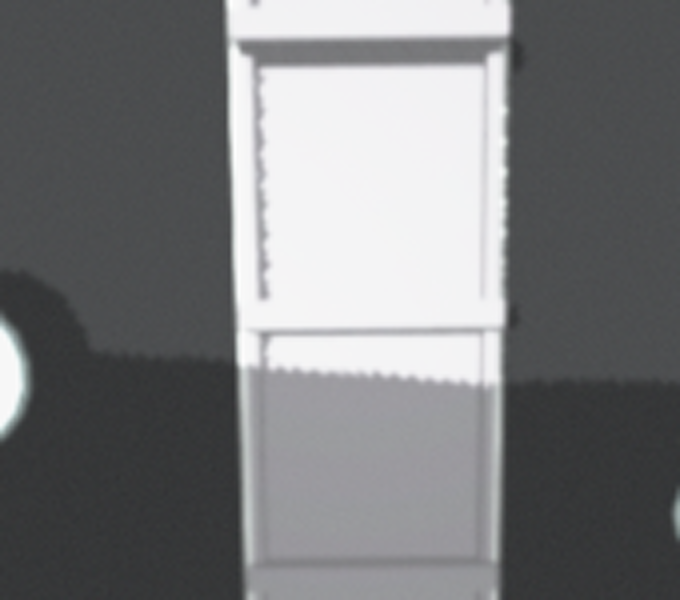

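Run:
```python
from h import *
d=dict(np.load("pics/w4.npz"))
L=np.array([[0,-.062,.034],[0,0,.034],[0,.062,.034],[0,.1255,.046]])
px=np.array([[322.3,6],[322.8,78.5],[323.2,144.3],[323.5,208.5]])
r=least_squares(lambda p:(proj(d,rk(p,L))-px).ravel(),R["empty"])
print(r.x,r.fun.round(1))
R["empty2"]=r.x.tolist(); json.dump(R,open("racks.json","w"))
print([rk(r.x,[0,y,0])[0,:2].round(4).tolist() for y in cy])
for y in cy: go([*rk(r.x,[0,y,.06])[0,:2],.06],r.x[2])
```

```text
[ 0.56153453  0.23127947 -2.58045867] [ 0.1 -1.  -0.1 -0.2 -0.1  0.3  0.1  1.2]
[[0.611, 0.1525], [0.578, 0.205], [0.545, 0.2575], [0.512, 0.31]]
t 6.55 eef [0.6097 0.1436 0.2201] yaw 0.550 F [ 0.3  0.1 -0.5] w 0.0353 j7 0.06
  shift [ 0.0059 -0.007   0.1601] turn -0.012
t 6.55 eef [0.6097 0.1436 0.2201] yaw 0.550 F [ 0.3  0.1 -0.5] w 0.0353 j7 0.06
  shift [ 0.0052 -0.069   0.1601] turn -0.012
t 6.55 eef [0.6097 0.1436 0.2201] yaw 0.550 F [ 0.3  0.1 -0.5] w 0.0353 j7 0.06
  shift [ 0.0045 -0.131   0.1601] turn -0.012
t 6.55 eef [0.6097 0.1436 0.2201] yaw 0.550 F [ 0.3  0.1 -0.5] w 0.0353 j7 0.06
  shift [ 0.0037 -0.193   0.1601] turn -0.012
```

```bash
python3 -m crank '[10,0.004,-0.005,0.005,-0.01, 10,0.004,-0.005,0.01,-0.01, 10,0.004,-0.005,0.01,-0.01, 10,0.004,-0.005,0.01,-0.01, 10,0.004,-0.005,0.01,-0.01]'; python3 -m crank '[10,0,0,0,0, 10,0,0,0,0, 10,0,0,0,0, 10,0,0,0,0, 10,0,0,0,0]'; python3 -c "
from h import *
go([.611,.1525,.06],R['empty2'][2])
d=wrist('w5')
go([.611,.1525,.06],R['empty2'][2])
print(proj(d,rk(R['empty2'],[[0,-.062,.034],[0,0,.034],[0,.062,.034],[0,.1255,.046]])).round(1))
t=cv2.imread('pics/w5.png')
cv2.imwrite('pics/w5c.png',cv2.resize(t[0:240,280:370],None,fx=5,fy=5,interpolation=cv2.INTER_CUBIC)[:600])
cv2.imwrite('pics/w5d.png',cv2.resize(t[120:240,280:370],None,fx=5,fy=5,interpolation=cv2.INTER_CUBIC)[:600])"
```

```text
t: 7.05
eef_pos: [0.6106, 0.1499, 0.2104]
tcp_rot: [0.961, 0.276, 0.0, 0.0]
ft_force: [0.1, 0.4, -1.1]
width: 0.0351
t: 7.55
eef_pos: [0.6105, 0.1502, 0.2102]
tcp_rot: [0.961, 0.276, 0.0, 0.0]
ft_force: [0.3, -0.8, -1.7]
width: 0.0351
t 7.55 eef [0.6105 0.1502 0.2102] yaw 0.559 F [ 0.3 -0.8 -1.7] w 0.0351 j7 0.05
  shift [ 0.0016 -0.0017  0.1502] turn -0.002
t 7.60 eef [0.6105 0.1502 0.2103] yaw 0.559 F [-0.4 -0.7 -1.1] w 0.0351 j7 0.05
  shift [ 0.0016 -0.0017  0.1503] turn -0.002
[[319.7   6.5]
 [319.7  81.8]
 [319.7 149.7]
 [319.7 216.4]]
```

View pics/w5c.png

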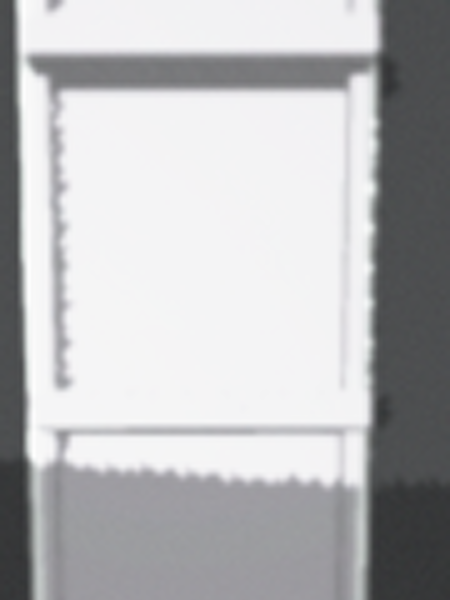

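View pics/w5d.png

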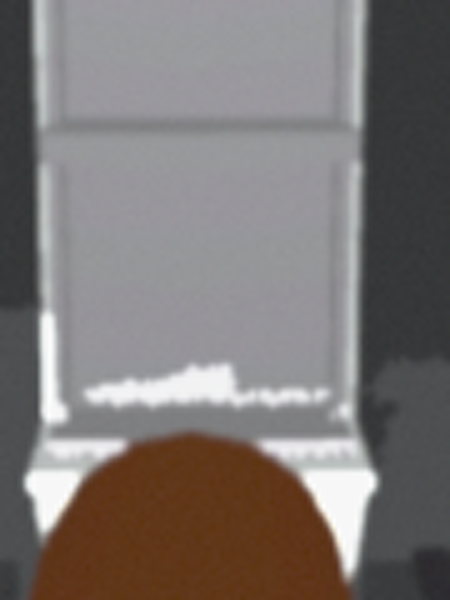

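```bash
python3 -m crank '[10,0.002,-0.002,0.015,-0.002, 10,0.002,-0.002,0.04,-0.002, 10,0.002,-0.002,0.07,-0.002, 10,0.002,-0.002,0.1,-0.002, 10,0.002,-0.002,0.12,-0.002]'; python3 -m crank '[10,0,0,0.01,0, 10,0,0,0.02,0, 10,0,0,0.03,0, 10,0,0,0.036,0, 10,0,0,0.039,0]';  python3 -c "
from h import *
go([.611,.1525,.0455],R['empty2'][2])"
```

```text
t: 8.1
eef_pos: [0.6097, 0.1527, 0.0867]
tcp_rot: [0.961, 0.277, -0.002, -0.0]
ft_force: [-0.4, 0.6, 0.3]
width: 0.0353
t: 8.6
eef_pos: [0.6112, 0.1529, 0.0509]
tcp_rot: [0.961, 0.277, 0.0, 0.0]
ft_force: [-0.2, -0.2, -1.9]
width: 0.0352
t 8.60 eef [0.6112 0.1529 0.0509] yaw 0.561 F [-0.2 -0.2 -1.9] w 0.0352 j7 -0.02
  shift [-0.0004  0.0003  0.0054] turn -0.000
```

```bash
python3 -m crank '[10,0,0,0.002,0, 10,0,0,0.004,0, 10,0,0,0.0045,0, 10,0,0,0.0045,0, 10,0,0,0.0045,0]'; python3 -c "
from h import *
go([.611,.1525,.0455],R['empty2'][2])"
```

```text
t: 9.1
eef_pos: [0.6113, 0.153, 0.047]
tcp_rot: [0.961, 0.277, 0.0, 0.0]
ft_force: [-0.6, -0.3, -1.2]
width: 0.0352
t 9.10 eef [0.6113 0.153  0.047 ] yaw 0.561 F [-0.6 -0.3 -1.2] w 0.0352 j7 -0.02
  shift [-0.0005  0.0003  0.0015] turn -0.000
```

```bash
python3 -m crank '[10,0,0,0.0015,0, 10,0,0,0.0015,0, 10,0,0,0.0015,0, 20,0,0,0.0015,0, 45,0,0,0.0015,0]'; python3 -m crank '[80,0,0,0,0, 80,0,0,0,0, 80,0,0,0,0, 80,0,0,0,0, 80,0,0,0,0]'; python3 -m crank '[80,0,0,-0.01,0, 80,0,0,-0.03,0, 80,0,0,-0.07,0, 80,0,0,-0.11,0, 80,0,0,-0.15,0]'; python3 -c "
from h import *
go([.5453,-.170,.18],.0466)
wrist('w6')
d=env.snapshot('scene'); cv2.imwrite('pics/s6.png',cv2.resize(d['frame'][200:300,330:490,::-1],None,fx=4,fy=4))"
```

```text
t: 9.6
eef_pos: [0.6111, 0.153, 0.0453]
tcp_rot: [0.961, 0.277, 0.0, 0.0]
ft_force: [0.0, 0.0, -0.9]
width: 0.0371
t: 10.1
eef_pos: [0.6111, 0.1529, 0.0452]
tcp_rot: [0.961, 0.277, -0.0, 0.0]
ft_force: [-0.3, 0.2, -0.5]
width: 0.0675
t: 10.6
eef_pos: [0.6109, 0.1531, 0.1977]
tcp_rot: [0.961, 0.277, 0.0, -0.0]
ft_force: [1.4, 0.1, -0.1]
width: 0.0694
t 10.60 eef [0.6109 0.1531 0.1977] yaw 0.561 F [ 1.4  0.1 -0.1] w 0.0694 j7 0.05
  shift [-0.2275  0.2386  0.0176] turn 0.515
```

View pics/s6.png

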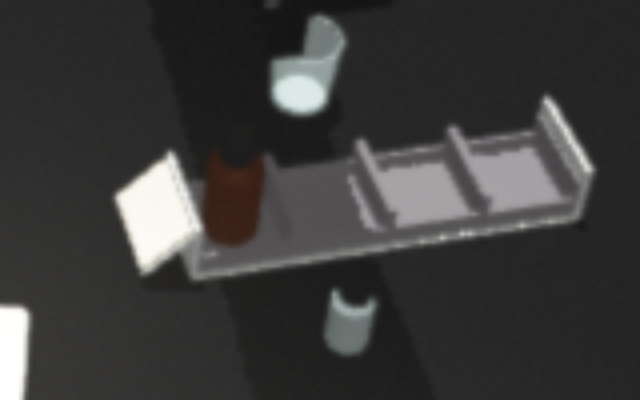

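The dropper stands upright in cell 1, beside the label plate. Next is the squeeze bottle.

```bash
python3 -m crank '[100,-0.03,0.035,0.003,0.1, 100,-0.06,0.065,0.006,0.2, 100,-0.09,0.095,0.009,0.3, 100,-0.12,0.126,0.012,0.4, 100,-0.15,0.157,0.014,0.5]'; python3 -c "
from h import *
go([.5453,-.170,.16],.0466)"
```

```text
t: 11.2
eef_pos: [0.567, -0.0614, 0.1816]
tcp_rot: [1.0, 0.029, 0.0, 0.0]
ft_force: [0.8, -1.0, -0.1]
width: 0.0867
t 11.20 eef [ 0.567  -0.0614  0.1816] yaw 0.057 F [ 0.8 -1.  -0.1] w 0.0867 j7 -0.04
  shift [-0.0278  0.1072  0.0216] turn 0.010
```

```bash
python3 -m crank '[100,-0.006,0.025,0.003,0.003, 100,-0.014,0.055,0.008,0.006, 100,-0.022,0.08,0.014,0.01, 100,-0.027,0.098,0.02,0.01, 100,-0.027,0.105,0.022,0.01]'; python3 -m crank '[100,0,0,0.01,0, 100,0,0,0.02,0, 100,0,0,0.02,0, 100,0,0,0.02,0, 100,0,0,0.02,0]'; python3 -c "
from h import *
go([.5453,-.170,.046],.0466)
d=wrist('w7')
for p in ((.063,),(.099,)): print(proj(d,[.5453,-.1707,p[0]]))
t=cv2.imread('pics/w7.png')
cv2.imwrite('pics/w7c.png',cv2.resize(t[100:350,230:410],None,fx=3,fy=3,interpolation=cv2.INTER_CUBIC)[:600])"
```

```text
t: 11.7
eef_pos: [0.5461, -0.1685, 0.1589]
tcp_rot: [1.0, 0.024, -0.0, 0.0]
ft_force: [-0.2, 1.2, 1.1]
width: 0.0867
t: 12.2
eef_pos: [0.5475, -0.1656, 0.1396]
tcp_rot: [1.0, 0.026, 0.0, 0.0]
ft_force: [-0.3, -0.6, 0.3]
width: 0.0863
t 12.20 eef [ 0.5475 -0.1656  0.1396] yaw 0.052 F [-0.3 -0.6  0.3] w 0.0863 j7 0.14
  shift [-0.0024  0.0043  0.0936] turn 0.005
[[315.04428717 219.4272299 ]]
[[314.60408611 238.33095812]]
```

View pics/w7c.png

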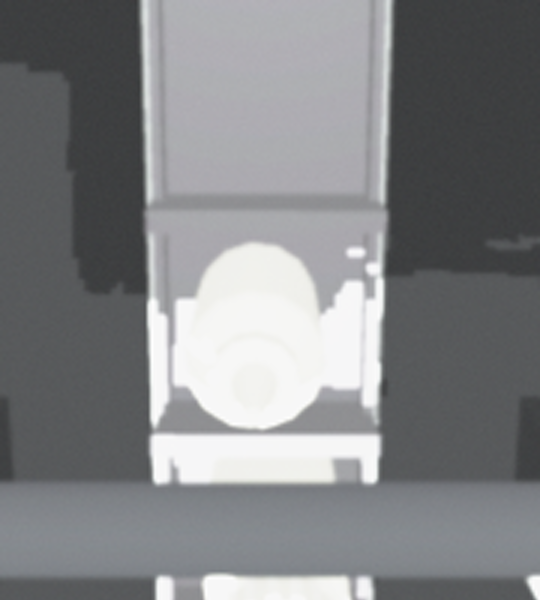

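The squeeze bottle's shoulder is centred at (315,220), against a prediction of (315,219). I'll descend and grip.

```bash
python3 -m crank '[100,-0.002,0.005,0.02,0.003, 100,-0.002,0.005,0.045,0.005, 100,-0.002,0.005,0.07,0.005, 100,-0.002,0.005,0.085,0.005, 100,-0.002,0.005,0.0935,0.005]'; python3 -m crank '[60,0,0,0,0, 10,0,0,0,0, 10,0,0,0,0, 10,0,0,0,0, 10,0,0,0,0]'; python3 -m crank '[10,0,0,0,0, 10,0,0,0,0, 10,0,0,0,0, 10,0,0,0,0, 10,0,0,0,0]';python3 -c "
from h import *
go([.5453,-.170,.17],.0466)"
```

```text
t: 12.75
eef_pos: [0.545, -0.1711, 0.0448]
tcp_rot: [1.0, 0.023, -0.0, -0.0]
ft_force: [0.0, -0.4, 0.1]
width: 0.087
t: 13.25
eef_pos: [0.5457, -0.1715, 0.0463]
tcp_rot: [1.0, 0.023, 0.0, 0.0]
ft_force: [1.3, -0.2, 0.2]
width: 0.0549
t: 13.75
eef_pos: [0.5454, -0.1714, 0.0458]
tcp_rot: [1.0, 0.023, 0.0, 0.0]
ft_force: [0.6, 0.3, 0.8]
width: 0.033
t 13.75 eef [ 0.5454 -0.1714  0.0458] yaw 0.046 F [0.6 0.3 0.8] w 0.0330 j7 0.10
  shift [-0.     -0.0014 -0.1242] turn -0.001
```

```bash
python3 -m crank '[10,0,0,-0.006,0, 10,0,0,-0.02,0, 10,0,0,-0.045,0, 10,0,0,-0.075,0, 10,0,0,-0.105,0]'; python3 -c "
from h import *
go([.578,.205,.19],R['empty2'][2])"
```

```text
t: 14.25
eef_pos: [0.5453, -0.1712, 0.153]
tcp_rot: [1.0, 0.023, 0.0, 0.0]
ft_force: [0.3, -0.5, -0.6]
width: 0.0328
t 14.25 eef [ 0.5453 -0.1712  0.153 ] yaw 0.046 F [ 0.3 -0.5 -0.6] w 0.0328 j7 0.15
  shift [ 0.0501 -0.3743 -0.0371] turn -0.515
```

```bash
python3 -m crank '[10,0.003,-0.02,-0.02,-0.04, 10,0.008,-0.06,-0.03,-0.14, 10,0.014,-0.105,-0.035,-0.26, 10,0.021,-0.15,-0.035,-0.38, 10,0.028,-0.2,-0.035,-0.48]'; python3 -c "
from h import *
go([.578,.205,.19],R['empty2'][2])"
```

```text
t: 14.75
eef_pos: [0.5643, 0.0303, 0.1874]
tcp_rot: [0.965, 0.262, 0.001, 0.001]
ft_force: [1.4, 0.4, -1.2]
width: 0.0335
t 14.75 eef [0.5643 0.0303 0.1874] yaw 0.529 F [ 1.4  0.4 -1.2] w 0.0335 j7 0.25
  shift [ 0.1001 -0.1439 -0.0027] turn -0.032
```

```bash
python3 -m crank '[10,0.026,-0.038,0,-0.01, 10,0.052,-0.075,0,-0.02, 10,0.075,-0.108,0,-0.03, 10,0.09,-0.13,0,-0.03, 10,0.097,-0.139,0,-0.03]'; python3 -m crank '[10,0,0,0.01,0, 10,0,0,0.02,0, 10,0,0,0.02,0, 10,0,0,0.02,0, 10,0,0,0.02,0]'; python3 -c "
from h import *
go([.578,.205,.046],R['empty2'][2])"
```

```text
t: 15.25
eef_pos: [0.5774, 0.2017, 0.1869]
tcp_rot: [0.961, 0.276, 0.0, -0.001]
ft_force: [0.8, 0.1, -1.2]
width: 0.0331
t: 15.75
eef_pos: [0.5785, 0.1972, 0.166]
tcp_rot: [0.962, 0.274, 0.0, 0.0]
ft_force: [-0.4, -0.3, -1.1]
width: 0.0331
t 15.75 eef [0.5785 0.1972 0.166 ] yaw 0.555 F [-0.4 -0.3 -1.1] w 0.0331 j7 -0.06
  shift [ 0.0037 -0.0069  0.12  ] turn -0.006
```

```bash
python3 -m crank '[10,0.004,-0.007,0.015,-0.006, 10,0.004,-0.007,0.04,-0.006, 10,0.004,-0.007,0.07,-0.006, 10,0.004,-0.007,0.09,-0.006, 10,0.004,-0.007,0.1,-0.006]'; python3 -m crank '[10,0,0,0.006,0, 10,0,0,0.012,0, 10,0,0,0.015,0, 10,0,0,0.016,0, 10,0,0,0.016,0]'; python3 -c "
from h import *
go([.578,.205,.046],R['empty2'][2])"
```

```text
t: 16.25
eef_pos: [0.5765, 0.2062, 0.0629]
tcp_rot: [0.961, 0.278, -0.002, -0.0]
ft_force: [-0.1, 0.8, -0.6]
width: 0.0328
t: 16.75
eef_pos: [0.5782, 0.2063, 0.0502]
tcp_rot: [0.961, 0.277, 0.0, 0.0]
ft_force: [-0.2, -0.4, -0.4]
width: 0.0332
t 16.75 eef [0.5782 0.2063 0.0502] yaw 0.562 F [-0.2 -0.4 -0.4] w 0.0332 j7 -0.13
  shift [-0.0008  0.001   0.0042] turn 0.001
```

```bash
python3 -m crank '[10,0,0.001,0.002,0, 10,0,0.001,0.004,0, 10,0,0.001,0.0045,0, 10,0,0.001,0.0045,0, 15,0,0.001,0.0045,0]'; python3 -m crank '[40,0,0,0,0, 60,0,0,0,0, 80,0,0,0,0, 80,0,0,0,0, 80,0,0,0,0]'; python3 -m crank '[80,0,0,-0.01,0, 80,0,0,-0.03,0, 80,0,0,-0.07,0, 80,0,0,-0.11,0, 80,0,0,-0.15,0]'; python3 -c "
from h import *
go([.5538,-.233,.16],.0466)
d=env.snapshot('scene'); cv2.imwrite('pics/s8.png',cv2.resize(d['frame'][200:300,330:490,::-1],None,fx=4,fy=4))"
```

```text
t: 17.25
eef_pos: [0.5788, 0.2053, 0.0458]
tcp_rot: [0.961, 0.277, 0.0, 0.0]
ft_force: [-1.1, -2.0, 5.6]
width: 0.033
t: 17.75
eef_pos: [0.5783, 0.2054, 0.0451]
tcp_rot: [0.961, 0.277, -0.0, 0.0]
ft_force: [-0.2, -0.4, 0.8]
width: 0.0588
t: 18.25
eef_pos: [0.5781, 0.2055, 0.1976]
tcp_rot: [0.961, 0.278, 0.0, -0.0]
ft_force: [1.1, -0.4, 0.3]
width: 0.0695
t 18.25 eef [0.5781 0.2055 0.1976] yaw 0.562 F [ 1.1 -0.4  0.3] w 0.0695 j7 -0.05
  shift [-0.2544  0.358   0.0375] turn 0.516
```

View pics/s8.png

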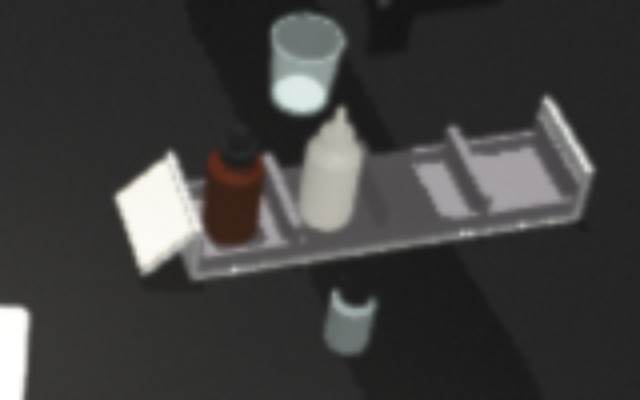

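The squeeze bottle stands upright in cell 2. Next is the square bottle.

```bash
python3 -m crank '[100,-0.025,0.035,0.003,0.1, 100,-0.05,0.075,0.006,0.2, 100,-0.08,0.115,0.009,0.3, 100,-0.11,0.155,0.012,0.4, 100,-0.14,0.195,0.014,0.51]'; python3 -c "
from h import *
go([.5538,-.228,.16],.0466)"
```

```text
t: 18.8
eef_pos: [0.5634, -0.0358, 0.1818]
tcp_rot: [1.0, 0.024, 0.0, 0.0]
ft_force: [0.9, -0.1, -0.7]
width: 0.0868
t 18.80 eef [ 0.5634 -0.0358  0.1818] yaw 0.048 F [ 0.9 -0.1 -0.7] w 0.0868 j7 -0.09
  shift [-0.0189  0.1915  0.0219] turn 0.002
```

```bash
python3 -m crank '[100,-0.004,0.045,0.003,0, 100,-0.008,0.09,0.008,0, 100,-0.014,0.135,0.014,0, 100,-0.018,0.17,0.02,0, 100,-0.018,0.188,0.022,0]'; python3 -m crank '[100,0,0,0.01,0, 100,0,0,0.02,0, 100,0,0,0.02,0, 100,0,0,0.02,0, 100,0,0,0.02,0]'; python3 -c "
from h import *
go([.5538,-.2328,.042],.0466)
d=wrist('w9')
print(proj(d,[[.554,-.2328,.067],[.5538,-.2329,.087]]))
t=cv2.imread('pics/w9.png')
cv2.imwrite('pics/w9c.png',cv2.resize(t[100:350,230:410],None,fx=3,fy=3,interpolation=cv2.INTER_CUBIC)[:600])"
```

```text
t: 19.3
eef_pos: [0.5544, -0.2267, 0.159]
tcp_rot: [1.0, 0.024, -0.0, 0.001]
ft_force: [-0.3, 0.4, 0.9]
width: 0.0868
t: 19.8
eef_pos: [0.5562, -0.2216, 0.1398]
tcp_rot: [1.0, 0.027, 0.0, 0.0]
ft_force: [0.0, -0.1, -0.8]
width: 0.087
t 19.80 eef [ 0.5562 -0.2216  0.1398] yaw 0.054 F [ 0.  -0.1 -0.8] w 0.0870 j7 0.22
  shift [-0.003   0.0111  0.0978] turn 0.007
[[314.49689692 229.43672278]
 [313.90492538 240.31346815]]
```

View pics/w9c.png

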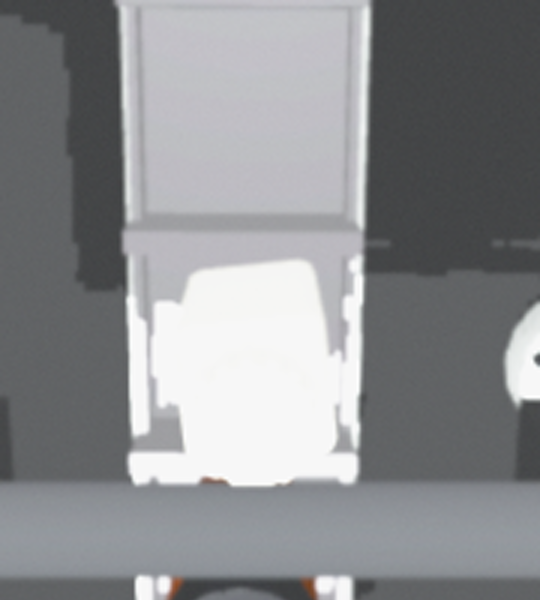

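The square bottle's shoulder centre is about (315.5,230), against a prediction of (314.5,229), and it is turned about 5° anticlockwise. I'll turn the jaws to match.

```bash
python3 -m crank '[100,-0.002,0.011,0.02,-0.04, 100,-0.002,0.011,0.045,-0.085, 100,-0.002,0.011,0.07,-0.085, 100,-0.002,0.011,0.088,-0.085, 100,-0.002,0.011,0.0975,-0.085]'; python3 -m crank '[60,0,0,0,0, 10,0,0,0,0, 10,0,0,0,0, 10,0,0,0,0, 10,0,0,0,0]'; python3 -m crank '[10,0,0,0,0, 10,0,0,0,0, 10,0,0,0,0, 10,0,0,0,0, 10,0,0,0,0]';python3 -c "
from h import *
go([.554,-.2328,.17],.0466)"
```

```text
t: 20.35
eef_pos: [0.5537, -0.2333, 0.0405]
tcp_rot: [0.998, 0.069, -0.001, -0.0]
ft_force: [-0.1, -0.7, 0.2]
width: 0.0872
t: 20.85
eef_pos: [0.5546, -0.2339, 0.0424]
tcp_rot: [0.998, 0.068, 0.0, 0.0]
ft_force: [-0.2, -0.3, -0.5]
width: 0.0548
t: 21.35
eef_pos: [0.5543, -0.2339, 0.0419]
tcp_rot: [0.998, 0.068, 0.0, 0.0]
ft_force: [-0.8, -0.9, 1.9]
width: 0.036
t 21.35 eef [ 0.5543 -0.2339  0.0419] yaw 0.137 F [-0.8 -0.9  1.9] w 0.0360 j7 0.28
  shift [-1.000e-04 -1.100e-03 -1.281e-01] turn 0.090
```

```bash
python3 -m crank '[10,0,0,-0.006,0, 10,0,0,-0.02,0, 10,0,0,-0.045,0, 10,0,0,-0.075,0, 10,0,0,-0.11,0]'; python3 -c "
from h import *
go([.545,.2575,.19],R['empty2'][2])"
```

```text
t: 21.85
eef_pos: [0.5539, -0.2335, 0.1534]
tcp_rot: [0.998, 0.069, -0.0, -0.0]
ft_force: [1.6, -0.6, -0.0]
width: 0.0356
t 21.85 eef [ 0.5539 -0.2335  0.1534] yaw 0.137 F [ 1.6 -0.6 -0. ] w 0.0356 j7 0.33
  shift [ 0.0584 -0.4877 -0.0364] turn -0.424
```

```bash
python3 -m crank '[10,0.003,-0.02,-0.02,-0.04, 10,0.008,-0.06,-0.03,-0.12, 10,0.014,-0.105,-0.035,-0.22, 10,0.02,-0.15,-0.035,-0.32, 10,0.026,-0.2,-0.035,-0.4]'; python3 -c "
from h import *
go([.545,.2575,.19],R['empty2'][2])"
```

```text
t: 22.35
eef_pos: [0.5527, -0.0314, 0.1883]
tcp_rot: [0.964, 0.267, 0.001, 0.001]
ft_force: [0.7, 0.1, -0.2]
width: 0.0358
t 22.35 eef [ 0.5527 -0.0314  0.1883] yaw 0.540 F [ 0.7  0.1 -0.2] w 0.0358 j7 0.38
  shift [ 0.1419 -0.2517 -0.002 ] turn -0.021
```

```bash
python3 -m crank '[10,0.022,-0.04,0,-0.01, 10,0.045,-0.08,0,-0.02, 10,0.068,-0.12,0,-0.02, 10,0.09,-0.16,0,-0.02, 10,0.112,-0.199,0,-0.02]'; python3 -m crank '[10,0.015,-0.026,0,0, 10,0.022,-0.038,0.01,0, 10,0.024,-0.044,0.02,0, 10,0.024,-0.044,0.02,0, 10,0.024,-0.044,0.02,0]'; python3 -c "
from h import *
go([.545,.2575,.042],R['empty2'][2])"
```

```text
t: 22.85
eef_pos: [0.5469, 0.1977, 0.1881]
tcp_rot: [0.961, 0.275, 0.001, 0.0]
ft_force: [0.7, -0.5, -1.1]
width: 0.0355
t: 23.35
eef_pos: [0.5445, 0.2445, 0.1669]
tcp_rot: [0.962, 0.274, -0.0, 0.0]
ft_force: [0.2, -0.9, -0.3]
width: 0.0359
t 23.35 eef [0.5445 0.2445 0.1669] yaw 0.556 F [ 0.2 -0.9 -0.3] w 0.0359 j7 -0.15
  shift [ 0.0073 -0.0109  0.1249] turn -0.005
```

```bash
python3 -m crank '[10,0.004,-0.006,0.005,-0.005, 10,0.007,-0.0105,0.015,-0.005, 10,0.007,-0.0105,0.04,-0.005, 10,0.007,-0.0105,0.065,-0.005, 10,0.007,-0.0105,0.08,-0.005]'; python3 -c "
from h import *
go([.545,.2575,.042],R['empty2'][2])"
```

```text
t: 23.85
eef_pos: [0.5438, 0.258, 0.0843]
tcp_rot: [0.961, 0.277, -0.001, 0.0]
ft_force: [0.6, -1.2, -1.6]
width: 0.0359
t 23.85 eef [0.5438 0.258  0.0843] yaw 0.562 F [ 0.6 -1.2 -1.6] w 0.0359 j7 -0.22
  shift [0.0008 0.001  0.0423] turn 0.001
```

```bash
python3 -m crank '[10,0,0,0.01,0, 10,0,0,0.02,0, 10,0,0,0.03,0, 10,0,0,0.036,0, 10,0,0,0.038,0]'; python3 -c "
from h import *
go([.545,.2575,.042],R['empty2'][2])"
```

```text
t: 24.35
eef_pos: [0.5445, 0.2584, 0.0482]
tcp_rot: [0.961, 0.277, -0.0, 0.0]
ft_force: [-0.3, 0.3, -1.1]
width: 0.0356
t 24.35 eef [0.5445 0.2584 0.0482] yaw 0.562 F [-0.3  0.3 -1.1] w 0.0356 j7 -0.24
  shift [-0.0001  0.001   0.0062] turn 0.001
```

```bash
python3 -m crank '[10,0,0.001,0.002,0, 10,0,0.001,0.004,0, 10,0,0.001,0.005,0, 10,0,0.001,0.006,0, 10,0,0.001,0.006,0]'; python3 -m crank '[20,0,0,0,0, 45,0,0,0,0, 80,0,0,0,0, 80,0,0,0,0, 80,0,0,0,0]'; python3 -m crank '[80,0,0,0,0, 80,0,0,-0.02,0, 80,0,0,-0.06,0, 80,0,0,-0.11,0, 80,0,0,-0.155,0]'; python3 -c "
from h import *
go([.5528,-.29,.16],.0466)
d=env.snapshot('scene'); cv2.imwrite('pics/s10.png',cv2.resize(d['frame'][200:300,330:490,::-1],None,fx=4,fy=4))"
```

```text
t: 24.85
eef_pos: [0.5452, 0.2576, 0.0427]
tcp_rot: [0.961, 0.277, 0.0, 0.0]
ft_force: [-0.7, 1.2, 0.1]
width: 0.0362
t: 25.35
eef_pos: [0.5452, 0.2577, 0.0428]
tcp_rot: [0.961, 0.277, 0.0, 0.0]
ft_force: [-0.0, 0.5, -0.2]
width: 0.0558
t: 25.85
eef_pos: [0.5449, 0.2577, 0.1998]
tcp_rot: [0.961, 0.277, 0.0, -0.0]
ft_force: [0.9, 0.6, 0.1]
width: 0.0693
t 25.85 eef [0.5449 0.2577 0.1998] yaw 0.562 F [0.9 0.6 0.1] w 0.0693 j7 -0.16
  shift [-0.2854  0.4676  0.0397] turn 0.516
```

View pics/s10.png

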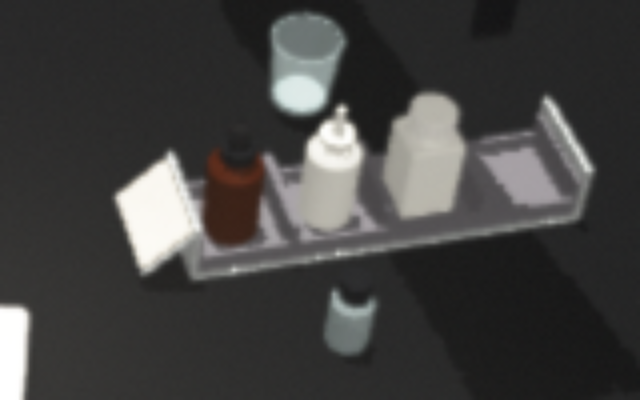

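Three bottles now stand upright. The jar is next, and I still need a clear look at it, so I'll hover with the hand short of it.

```bash
python3 -m crank '[100,-0.025,0.042,0.003,0.1, 100,-0.05,0.083,0.006,0.2, 100,-0.075,0.124,0.009,0.3, 100,-0.1,0.165,0.012,0.4, 100,-0.125,0.206,0.014,0.51]'; python3 -c "
from h import *
go([.5528,-.27,.16],.0466)"
```

```text
t: 26.4
eef_pos: [0.5488, 0.0147, 0.1835]
tcp_rot: [1.0, 0.024, 0.0, 0.0]
ft_force: [-0.1, -0.3, -1.0]
width: 0.0865
t 26.40 eef [0.5488 0.0147 0.1835] yaw 0.048 F [-0.1 -0.3 -1. ] w 0.0865 j7 -0.18
  shift [-0.0096  0.2845  0.0236] turn 0.001
```

```bash
python3 -m crank '[100,-0.002,0.045,0,0, 100,-0.004,0.09,0,0, 100,-0.006,0.135,0,0, 100,-0.008,0.18,0,0, 100,-0.01,0.225,0,0]'; python3 -m crank '[100,0,0.03,0.005,0, 100,0,0.045,0.01,0, 100,0,0.055,0.015,0, 100,0,0.055,0.02,0, 100,0,0.055,0.02,0]';python3 -m crank '[100,0,0,0,0, 100,0,0,0,0, 100,0,0,0,0, 100,0,0,0,0, 100,0,0,0,0]'; python3 -c "
from h import *
go([.553,-.2995,.042],.0466)
d=wrist('w11')
print(proj(d,[[.553,-.2995,.059],[.553,-.2995,.079]]))
t=cv2.imread('pics/w11.png')
cv2.imwrite('pics/w11c.png',cv2.resize(t[100:350,230:410],None,fx=3,fy=3,interpolation=cv2.INTER_CUBIC)[:600])"
```

```text
t: 26.9
eef_pos: [0.5506, -0.2104, 0.1837]
tcp_rot: [1.0, 0.026, 0.0, 0.0]
ft_force: [0.7, -0.0, -1.4]
width: 0.0871
t: 27.4
eef_pos: [0.5538, -0.2613, 0.1628]
tcp_rot: [1.0, 0.027, -0.001, -0.001]
ft_force: [0.5, 0.5, -0.4]
width: 0.0869
t: 27.9
eef_pos: [0.5538, -0.2634, 0.1639]
tcp_rot: [1.0, 0.026, 0.0, 0.0]
ft_force: [-0.4, -0.5, -0.1]
width: 0.087
t 27.90 eef [ 0.5538 -0.2634  0.1639] yaw 0.052 F [-0.4 -0.5 -0.1] w 0.0870 j7 0.30
  shift [-0.0027  0.036   0.1219] turn 0.006
[[315.0753153  244.70746008]
 [314.87361146 255.03460095]]
```

View pics/w11c.png

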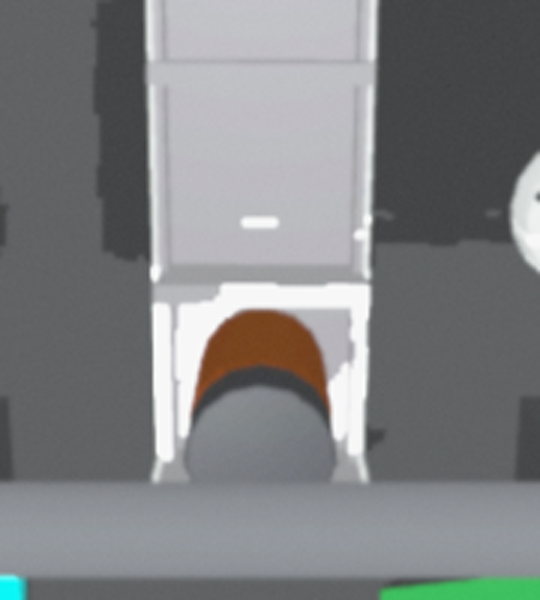

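The jar lid is centred at (317,254), about 2 mm from the prediction, so I'm using (0.5547, −0.2987).

```bash
python3 -m crank '[100,-0.001,0.015,0.005,0.003, 100,-0.001,0.03,0.015,0.006, 100,-0.001,0.035,0.03,0.006, 100,-0.001,0.035,0.05,0.006, 100,-0.001,0.035,0.06,0.006]';  python3 -c "
from h import *
go([.5547,-.2987,.037],.0466)"
```

```text
t: 28.45
eef_pos: [0.5531, -0.2988, 0.1005]
tcp_rot: [1.0, 0.022, -0.002, -0.001]
ft_force: [-0.4, 0.8, -0.1]
width: 0.0871
t 28.45 eef [ 0.5531 -0.2988  0.1005] yaw 0.045 F [-0.4  0.8 -0.1] w 0.0871 j7 0.32
  shift [0.0018 0.0001 0.0635] turn -0.002
```

```bash
python3 -m crank '[100,0.001,0,0.02,0, 100,0.001,0,0.04,0, 100,0.001,0,0.055,0, 100,0.001,0,0.065,0, 80,0.001,0,0.066,0]'; python3 -m crank '[50,0,0,0,0, 10,0,0,0,0, 10,0,0,0,0, 10,0,0,0,0, 10,0,0,0,0]'; python3 -m crank '[10,0,0,0,0, 10,0,0,0,0, 10,0,0,0,0, 10,0,0,0,0, 10,0,0,0,0]';python3 -c "
from h import *
go([.554,-.2328,.17],.0466)"
```

```text
t: 28.95
eef_pos: [0.5548, -0.2981, 0.0363]
tcp_rot: [1.0, 0.023, -0.001, -0.001]
ft_force: [-0.2, 0.4, 0.6]
width: 0.0839
t: 29.45
eef_pos: [0.5557, -0.2985, 0.0381]
tcp_rot: [1.0, 0.023, 0.0, 0.0]
ft_force: [-0.6, -0.4, -0.4]
width: 0.0468
t: 29.95
eef_pos: [0.5556, -0.2985, 0.0379]
tcp_rot: [1.0, 0.023, 0.0, 0.0]
ft_force: [-2.1, -0.1, 3.0]
width: 0.0389
t 29.95 eef [ 0.5556 -0.2985  0.0379] yaw 0.046 F [-2.1 -0.1  3. ] w 0.0389 j7 0.30
  shift [ 0.0015 -0.0657 -0.1321] turn -0.001
```

```bash
python3 -m crank '[10,0,0,-0.006,0, 10,0,0,-0.02,0, 10,0,0,-0.045,0, 10,0,0,-0.075,0, 10,0,0,-0.115,0]'; python3 -m crank '[10,0,-0.01,-0.025,-0.04, 10,0,-0.05,-0.035,-0.12, 10,0.002,-0.095,-0.04,-0.22, 10,0.004,-0.14,-0.04,-0.33, 10,0.006,-0.19,-0.04,-0.44]'; python3 -c "
from h import *
go([.512,.310,.19],R['empty2'][2])"
```

```text
t: 30.45
eef_pos: [0.5548, -0.2979, 0.1536]
tcp_rot: [1.0, 0.023, -0.001, -0.001]
ft_force: [0.9, -1.3, -1.5]
width: 0.0394
t: 30.95
eef_pos: [0.5527, -0.1073, 0.1942]
tcp_rot: [0.97, 0.242, 0.001, 0.001]
ft_force: [1.1, 0.3, -0.6]
width: 0.039
t 30.95 eef [ 0.5527 -0.1073  0.1942] yaw 0.489 F [ 1.1  0.3 -0.6] w 0.0390 j7 0.48
  shift [ 0.1602 -0.3875  0.0036] turn -0.072
```

```bash
python3 -m crank '[10,0.018,-0.044,0,-0.03, 10,0.036,-0.088,0,-0.06, 10,0.054,-0.132,0,-0.065, 10,0.072,-0.175,0,-0.065, 10,0.09,-0.218,0,-0.065]'; python3 -c "
from h import *
go([.512,.310,.19],R['empty2'][2])"
```

```text
t: 31.45
eef_pos: [0.5302, 0.1282, 0.194]
tcp_rot: [0.962, 0.272, 0.001, 0.0]
ft_force: [-0.2, 0.4, -1.7]
width: 0.0392
t 31.45 eef [0.5302 0.1282 0.194 ] yaw 0.551 F [-0.2  0.4 -1.7] w 0.0392 j7 0.09
  shift [ 0.0797 -0.1644  0.0039] turn -0.010
```

```bash
python3 -m crank '[10,0.02,-0.042,0,-0.01, 10,0.04,-0.084,0,-0.01, 10,0.058,-0.12,0,-0.01, 10,0.07,-0.145,0,-0.01, 10,0.074,-0.154,0,-0.01]'; python3 -m crank '[10,0,0,0.01,0, 10,0,0,0.025,0, 10,0,0,0.03,0, 10,0,0,0.03,0, 10,0,0,0.03,0]'; python3 -c "
from h import *
go([.512,.310,.038],R['empty2'][2])"
```

```text
t: 31.95
eef_pos: [0.5115, 0.3001, 0.1938]
tcp_rot: [0.96, 0.279, 0.0, -0.001]
ft_force: [-0.1, -0.9, -1.1]
width: 0.0394
t: 32.45
eef_pos: [0.5133, 0.2954, 0.1627]
tcp_rot: [0.961, 0.276, -0.0, 0.0]
ft_force: [-0.4, 0.8, -1.4]
width: 0.0392
t 32.45 eef [0.5133 0.2954 0.1627] yaw 0.560 F [-0.4  0.8 -1.4] w 0.0392 j7 -0.26
  shift [ 0.0066 -0.0131  0.1247] turn -0.001
```

```bash
python3 -m crank '[10,0.003,-0.007,0.005,0, 10,0.0066,-0.013,0.015,0, 10,0.0066,-0.013,0.035,0, 10,0.0066,-0.013,0.06,0, 10,0.0066,-0.013,0.075,0]'; python3 -m crank '[10,0,0,0.01,0, 10,0,0,0.02,0, 10,0,0,0.03,0, 10,0,0,0.038,0, 10,0,0,0.042,0]'; python3 -c "
from h import *
go([.512,.310,.038],R['empty2'][2])"
```

```text
t: 32.95
eef_pos: [0.5107, 0.3111, 0.0854]
tcp_rot: [0.961, 0.277, -0.001, 0.0]
ft_force: [-1.0, -0.8, -1.6]
width: 0.039
t: 33.45
eef_pos: [0.5116, 0.3107, 0.0451]
tcp_rot: [0.961, 0.277, -0.0, 0.0]
ft_force: [0.4, -1.0, -2.0]
width: 0.039
t 33.45 eef [0.5116 0.3107 0.0451] yaw 0.561 F [ 0.4 -1.  -2. ] w 0.0390 j7 -0.36
  shift [-0.      0.0008  0.0071] turn -0.000
```

```bash
python3 -m crank '[10,0,0.001,0.002,0, 10,0,0.001,0.004,0, 10,0,0.001,0.006,0, 10,0,0.001,0.0068,0, 10,0,0.001,0.0068,0]'; python3 -m crank '[20,0,0,0,0, 45,0,0,0,0, 80,0,0,0,0, 80,0,0,0,0, 80,0,0,0,0]'; python3 -m crank '[80,0,0,0,0, 80,0,0,-0.02,0, 80,0,0,-0.06,0, 80,0,0,-0.11,0, 80,0,0,-0.155,0]'; python3 -m crank '[80,0,0.02,-0.01,0, 80,0,0.06,-0.02,0, 80,0,0.105,-0.04,0, 80,0,0.14,-0.05,0, 80,0,0.15,-0.05,0]'; python3 -m crank '[80,0,0,0,0, 80,0,0,0,0, 80,0,0,0,0, 80,0,0,0,0, 80,0,0,0,0]'; python3 -c "
from h import *
go([.5528,-.29,.16],.0466)
wrist('w12')
d=env.snapshot('scene'); cv2.imwrite('pics/s12.png',cv2.resize(d['frame'][200:300,330:490,::-1],None,fx=4,fy=4))"
```

```text
t: 33.95
eef_pos: [0.5122, 0.31, 0.039]
tcp_rot: [0.961, 0.277, 0.0, 0.0]
ft_force: [0.0, -1.0, -1.3]
width: 0.0394
t: 34.45
eef_pos: [0.5123, 0.3101, 0.0391]
tcp_rot: [0.961, 0.277, 0.0, -0.0]
ft_force: [0.1, 0.6, -1.2]
width: 0.0556
t: 34.95
eef_pos: [0.5119, 0.3101, 0.1961]
tcp_rot: [0.961, 0.277, 0.0, -0.0]
ft_force: [0.7, -0.4, -0.3]
width: 0.0697
t: 35.45
eef_pos: [0.5949, 0.1784, 0.2452]
tcp_rot: [0.962, 0.274, 0.001, 0.001]
ft_force: [-0.2, -0.6, 0.4]
width: 0.0696
t: 35.95
eef_pos: [0.5915, 0.1839, 0.2439]
tcp_rot: [0.961, 0.278, -0.0, -0.0]
ft_force: [0.2, 0.5, -1.0]
width: 0.0697
t 35.95 eef [0.5915 0.1839 0.2439] yaw 0.562 F [ 0.2  0.5 -1. ] w 0.0697 j7 -0.00
  shift [-0.2854  0.3803  0.0839] turn 0.516
```

View pics/s12.png

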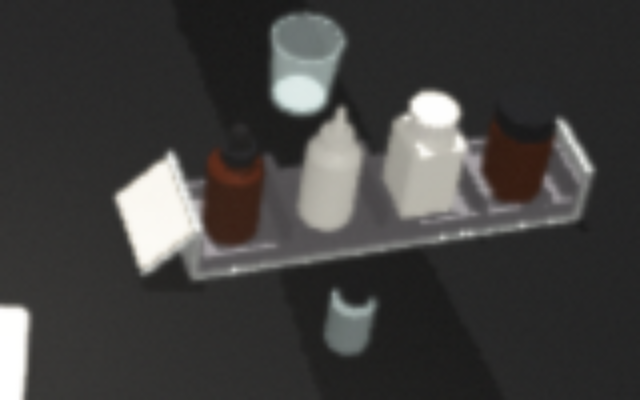

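View pics/w12.png

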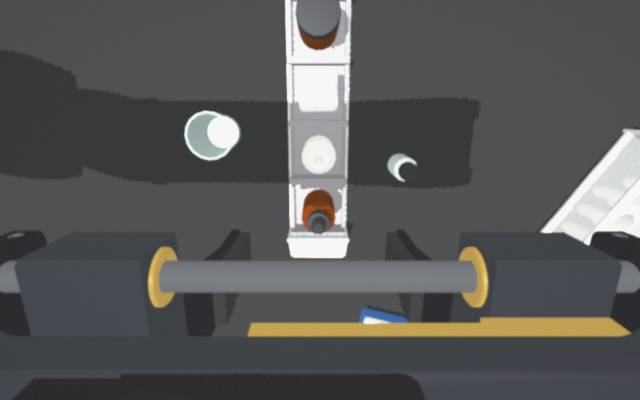

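All four stand upright in their cells in the wrist view: jar (319,22), square (319,90), squeeze (319,153), dropper (318,208). One numeric check of their offsets, then I'll hand in.

Run:
```python
from h import *
d=dict(np.load("pics/w12.npz")); r=R["empty2"]
def loc(p):
    a=r[2]; v=p[:2]-r[:2]; return np.array([np.cos(a)*v[0]+np.sin(a)*v[1],-np.sin(a)*v[0]+np.cos(a)*v[1]])
for n,px,z in(("jar lid",(319,15),.079),("sq cap",(319,87),.087),("nozz tip",(319,155),.099),("drop tip",(318,222),.097)): print(n,loc(ray(d,px,z)).round(4))
env.close_job()
```

```text
jar lid [-0.0007 -0.0913]
sq cap [-0.0008 -0.0331]
nozz tip [-0.001   0.0242]
drop tip [-0.0002  0.0867]
the job is handed in; nothing more can be done
```

I moved all four bottles to the formerly empty rack in the same order from the label plate: dropper in cell 1, squeeze bottle in 2, square bottle in 3 and jar in 4. I then backed the gripper clear and handed the job in at about 36 s.

- **Final pictures:** the scene and wrist views showed every bottle upright in its own cell and released. Opening forces stayed near noise, apart from about 6 N when the squeeze bottle touched down.
- **Final position check:** bottle tops were within 1 mm of centre across the row. Along the row they were within about 2 mm of centre for the square bottle and the jar, and about 6–7 mm for the dropper and squeeze bottle, against a limit of 14 mm. Those last two offsets come from rough pixel readings of thin tips, while the tool was within about 1 mm of the cell centre when it let go.
- **One disagreement:** the top camera and the wrist camera differed by about 5 mm on where the empty rack was. I used the wrist measurement, and a second wrist picture confirmed it.

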